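# Hang the colour-coded bins on the bin rail and sort vials and battery into them

## Task

Put the bin rail back in service: hook each empty bin by its back lip over the rail, the blue one centred at the blue label and the red one centred at the red label, and let it hang flat and level. Only when both bins hang, put the two blue-capped sample vials into the blue bin and the battery into the red bin. Leave the dropper bottle and the tally counter where they are.

Things in the scene. Friction and masses are not known exactly. Their poses are not given: they have to be found in the camera images.
- bin_rail: Fixed aluminium bin rail, 270 mm along y, front to -x. Origin: on the desk under the hook strip's front face, mid-length. Strip: x 0 to 6 mm, top edge z 125; channel behind it (x 6 to 29, floor z 102) takes a bin's lip leg; back plate x 29 to 32, top z 150. Support bar below: front face x -7, z 55 to 77, sloping back to the strip at z 89; a hung bin's back wall leans on it.
- blue_label: Fixed blue label clip (54 mm wide, 20 mm high, white card) on the top edge of the rail's back plate: the blue bin's place, left or right. Origin: middle of the clip on that edge, 30.5 mm behind the strip's front face, 150 mm above the desk; axes as the rail's. A bin hung flat and centred here has its origin at x -85.5, y 0, z -77 mm in this frame.
- red_label: Fixed red label clip, the same in red: the red bin's place, 118 to 142 mm along the rail from the blue label. Origin and axes as for blue_label; the bin's origin hangs at x -85.5, y 0, z -77 mm in this frame, its lip leg against the strip's rear face.
- blue_bin: Loose empty blue bin. Origin: centre of the tub's underside, front -x. Tub 96 deep (x) x 84 wide x 55 mm high, front wall 46, walls 2.5. Finger pull at the front wall's top middle: with the wall 12.5 mm thick (x -58 to -45.5), 44 wide, z 30 to 46: pinch it from above. Back lip 60 wide: underside z 52, then a leg (x 61 to 63.5) down to z 34; slot wall to leg 13 mm. 0.14 kg, evenly spread.
- red_bin: Loose empty red bin, standing upright on the desk; same sizes, pull, lip, origin, axes and mass as blue_bin. To hook either bin: hold its nose up a little (about 0.15 rad), lower the lip over the strip until it sits on the top edge, then swing the bin down flat, drawing it towards the robot until the leg meets the strip.
- long_vial: Sample vial with a blue screw cap, white body, lying flat: 76 mm long along y, 19 mm thick (it does not roll). Origin: middle of its underside, z up. Grasp across the 19 mm. 22 g.
- short_vial: Sample vial with a blue screw cap, white body, lying flat: 68 mm long along y, 19 mm thick. Origin: middle of its underside, z up. Grasp across the 19 mm. 22 g.
- battery: AA battery, red and white, lying: 50 mm long along y, about 16 mm thick, can roll. Origin: middle of its underside, axis 7 mm above it. Grasp across. 23 g.
- dropper_bottle: Bystander: small white dropper bottle with red collar and black teat, 30 mm wide, 96 mm tall, standing; origin at the middle of its foot. Stays.
- tally_counter: Bystander: small white hand tally counter, 71 x 48 x 34 mm, lying on the desk; origin at the middle of its underside. Stays.

How it is judged (in metres and radians):
On the way:
1. both bins hang on the rail, each at the label of its colour, still empty and let go of (x of blue_bin in the frame of blue_label between -0.094 and -0.076 m and y of blue_bin in the frame of blue_label between -0.013 and 0.013 m and z of blue_bin in the frame of blue_label between -0.083 and -0.067 m and angle between each of blue_bin, red_bin's own z axis and vertical below 0.15 rad and angle between the x axis of blue_bin and the x axis of blue_label, either way round below 0.15 rad and x of red_bin in the frame of red_label between -0.094 and -0.076 m and y of red_bin in the frame of red_label between -0.013 and 0.013 m and z of red_bin in the frame of red_label between -0.083 and -0.067 m and angle between the x axis of red_bin and the x axis of red_label, either way round below 0.15 rad and distance between each of long_vial, short_vial, battery and blue_bin above 0.08 m and distance between each of long_vial, short_vial, battery and red_bin above 0.08 m and contact force between the fingers and blue_bin below 0.2 N and contact force between the fingers and red_bin below 0.2 N), for 0.2 s.
At the end, for the whole second after the job is handed in: Each bin hangs on the rail at the label of its own colour (centred within 13 mm along the rail, lip hooked over the strip and down to within 10 mm of its seat, level and square within 0.15 rad), both vials lie in the blue bin, the battery lies in the red bin, and all is released and at rest (x of blue_bin in the frame of blue_label between -0.094 and -0.076 m and y of blue_bin in the frame of blue_label between -0.013 and 0.013 m and z of blue_bin in the frame of blue_label between -0.083 and -0.067 m and angle between each of blue_bin, red_bin's own z axis and vertical below 0.15 rad and angle between the x axis of blue_bin and the x axis of blue_label, either way round below 0.15 rad and x of red_bin in the frame of red_label between -0.094 and -0.076 m and y of red_bin in the frame of red_label between -0.013 and 0.013 m and z of red_bin in the frame of red_label between -0.083 and -0.067 m and angle between the x axis of red_bin and the x axis of red_label, either way round below 0.15 rad and x of long_vial in the frame of blue_bin between -0.046 and 0.046 m and y of long_vial in the frame of blue_bin between -0.04 and 0.04 m and z of long_vial in the frame of blue_bin between -0.005 and 0.05 m and x of short_vial in the frame of blue_bin between -0.046 and 0.046 m and y of short_vial in the frame of blue_bin between -0.04 and 0.04 m and z of short_vial in the frame of blue_bin between -0.005 and 0.05 m and x of battery in the frame of red_bin between -0.046 and 0.046 m and y of battery in the frame of red_bin between -0.04 and 0.04 m and z of battery in the frame of red_bin between -0.005 and 0.05 m and linear speed of each of blue_bin, red_bin, long_vial, short_vial, battery below 0.03 m/s); the robot touches nothing.
It fails at once if the dropper bottle is moved over 30 mm or tipped (distance of dropper_bottle from where it was at the start of the episode above 0.03 m or angle between dropper_bottle's own z axis and vertical above 0.4 rad).
It fails at once if the tally counter is moved over 30 mm (distance of tally_counter from where it was at the start of the episode above 0.03 m).
It also fails if it takes over 120 s, if anything falls off the work surface, if the arm or the gripper's body presses on something with over 40 N, if the wrist force passes 120 N, or if a joint passes its speed limit or range.

## Robot

A 7-joint arm with a two-finger parallel gripper is mounted at the origin on a cart in front of the work surface, level with it; the furniture and walls round the work are solid. World frame = base frame: x ahead of the robot, y to its left, z up, the work surface at z = 0. Lengths are in mm, angles in rad, forces in N, time in s.
With the tool pointing down it reaches from about 400 to 875 mm from the base axis. Payload 4.4 kg.
Tool frame: the origin (TCP) lies midway between the tips of the shut fingers; the grasp point (between the pads) lies 19 mm behind it; z points along the fingers, y is the line along which they close (so a half turn about z gives the same grasp; the last joint's range is limited). The gripper opens to 85 mm and grips with 20 to 120 N. Pads are 22 mm wide; open, the fingers measure 114 mm over their backs; the gripper's body (76 mm by 85 mm) begins 54 mm behind the grasp point. The pads swing forward as they close: fully open they stand 13 mm farther back than shut.
Start: joints at [1.054, 0.628, 0.038, 1.517, -0.027, 0.996, -0.02], TCP at [283.224, -585.066, 231.313] pointing down, gripper open.
Joint ranges: [-3.06, 3.06], [-0.37, 2.12], [-1.25, 1.32], [0.18, 2.47], [-1.1, 4.24], [0.23, 1.98], [-2.94, 2.94]. Speed limits (rad/s): [2.57, 2.57, 3.14, 3.14, 3.14, 3.14, 3.14].

## Interface

Orientations are given as [roll, pitch, yaw] about the fixed x, y, z axes, in that order (R = Rz(yaw) Ry(pitch) Rx(roll)).
In Python, from cell import readout, optics, order gives the robot as it stands.
- The arm moves only by the shell command python3 -m jog 'ROWS'. ROWS is a JSON object of lists of equal length, an entry for each row: "claw": the opening, from 0 (shut) to 1 (fully open); "xyz": the shift along the tool's x, y, z each as a share of 0.1 m, from -1 to 1, a list of three; "twist": the turn, a rotation vector about the tool's x, y, z each as a share of 180 degrees, from -1 to 1, a list of three. A call has 1 to 12 rows; each row shifts and turns the commanded pose from where the row before left it, along the tool's axes as they then stand; what a row does not reach is not made up. A row lasts 1/8 s, in which the tool goes at most 62.5 mm and 10.7 degrees, less where a joint would pass 70% of its speed; a pose out of reach is approached as far as the arm can. A call with a number of a shift or a turn outside -1 to 1 is refused whole. A call with a gripper value outside its range is refused whole. The fingers move at their own pace and stop on an object; the grip force is fixed at half the most. Time passes only in rows, so rows that do not move let the fingers close. It gives the time, the measured TCP pose, the force, the opening and the grip force at its end, in the units of the state.
- readout.read_state(): the state, without advancing time (a new reading comes with each control period).
- optics.get_image(name): name is "side" or "top"; returns a dict with "color" (420x560x3 uint8, red, green, blue), "fovy" (degrees; the focal length in pixels is half the picture's height over the tangent of half this angle, whatever the lens; pixels are square), "cx", "cy" (the principal point, pixels), "view" (4x4, takes a point from world to camera coordinates). Camera axes: x right, y up, looking along -z (the intrinsics and any distortion apply to the point x, -y, -z); pixel columns grow to the right and rows downward; lengths in mm; the calibration is good to about 2 mm. A picture is of the moment at which its call begins. There is no depth.
- order.finish_job(): hands the job in; it is judged then, once.
Trained networks look in the newest picture that a camera, given by its name, has taken for a name from the list of things; names that differ only in an ending like _2 or _b are one class to them, and where a whole thing is asked for, a point or a joint stands for the part that bears it (a point fixed in the world has none). Each returns a list of dicts, best first, with "score" (0 to 1); they miss things now and then, are a little off and sometimes report something else, mostly with a low value. They report only what shows in the picture. A call takes as long as a camera call.
- optics.boxes_of(camera, label): "rect" ([left, top, width, height] in pixels, round what is visible of it).
The state is a dict: "clock": time; "qpos": joint angles; "qd": joint speeds; "tau": joint torques, N m; "eef_pos": TCP position; "tool_rot": TCP orientation; "force": force on the tool from outside, world axes, zero at the start; "torque": the same for the moment, N m; "width": finger opening in mm; "gripper_force": force on a finger pad.
Only numpy, scipy, OpenCV 4.12 (cv2) and the standard library are available. Lean on these libraries where they do the work, as an engineer would, in place of code of your own. Each camera call takes 0.05 s, during which the arm holds its last target. There are 200 camera calls.

## Working session

There is one attempt and no reset: what is moved stays moved. The work goes in short steps, Python scripts to look and compute and a shell command to move; the robot and the scene stay as the last step left them, time stands still between calls to the robot, and variables do not carry over. Pictures are saved under pics/ and viewed, at most 17 in all, crops included, and the job is handed in when it is done.

```bash
ls; mkdir -p pics; cat > h.py <<'E'
import numpy as np, cv2
from cell import readout, optics, order
def cam(n, save=None):
    d=optics.get_image(n)
    if save: cv2.imwrite(f'pics/{save}.png', cv2.cvtColor(d['color'],cv2.COLOR_RGB2BGR))
    return d
def proj(d,P):
    P=np.atleast_2d(P); V=np.array(d['view']); c=P@V[:3,:3].T+V[:3,3]
    f=210/np.tan(np.radians(d['fovy'])/2)
    return np.c_[d['cx']+f*c[:,0]/-c[:,2], d['cy']-f*c[:,1]/-c[:,2]]
def ray(d,uv):
    V=np.array(d['view']); R=V[:3,:3]; f=210/np.tan(np.radians(d['fovy'])/2)
    o=-R.T@V[:3,3]; r=R.T@np.array([(uv[0]-d['cx'])/f,-(uv[1]-d['cy'])/f,-1]); return o,r
def atz(d,uv,z):
    o,r=ray(d,uv); return o+r*(z-o[2])/r[2]
def tri(d1,a,d2,b):
    o1,r1=ray(d1,a); o2,r2=ray(d2,b)
    s=np.linalg.lstsq(np.c_[r1,-r2],o2-o1,rcond=None)[0]
    p,q=o1+r1*s[0],o2+r2*s[1]; return (p+q)/2,np.linalg.norm(p-q)
E
python3 - <<'E'
from h import *
print({k:(np.round(v,3).tolist() if not isinstance(v,(dict,str)) else v) for k,v in readout.read_state().items()})
for n in ('top','side'):
    d=cam(n,n+'0'); print(n,[k for k in d],d['fovy'],d['cx'],d['cy'],np.round(d['view'],3).tolist())
    for l in 'bin_rail blue_label red_label blue_bin red_bin long_vial short_vial battery dropper_bottle tally_counter'.split():
        print(l,[(np.round(b['rect']).astype(int).tolist(),round(b['score'],2)) for b in optics.boxes_of(n,l)[:3]])
E
```

```text
pics
{'clock': 0.0, 'qpos': [1.054, 0.629, 0.038, 1.518, -0.027, 0.996, -0.02], 'qd': [0.001, 0.0, 0.0, 0.001, 0.001, -0.001, 0.0], 'tau': [-0.0, -56.34, 1.226, -19.345, 0.011, 0.01, 0.0], 'eef_pos': [282.938, -584.506, 230.396], 'tool_rot': [-3.14, 0.0, 0.451], 'force': [0.039, -0.19, -0.249], 'torque': [0.035, -0.009, 0.063], 'gripper_force': 0.0, 'width': 85.225}
top ['color', 'fovy', 'cx', 'cy', 'view'] 43.00252741488348 277.82990538165114 209.69705180435574 [[0.013, -1.0, -0.004, -178.991], [0.985, 0.012, 0.174, -504.28], [-0.174, -0.006, 0.985, -1485.842], [0.0, 0.0, 0.0, 1.0]]
bin_rail [([146, 126, 101, 45], 0.61)]
blue_label [([339, 207, 44, 37], 0.64)]
red_label [([157, 132, 22, 8], 0.52)]
blue_bin [([284, 186, 44, 46], 0.77)]
red_bin [([338, 206, 46, 38], 0.59)]
long_vial [([338, 205, 48, 41], 0.44), ([280, 231, 7, 30], 0.43)]
short_vial [([146, 128, 102, 44], 0.41)]
battery [([297, 253, 9, 13], 0.67)]
dropper_bottle []
tally_counter [([379, 243, 22, 14], 0.53)]
side ['color', 'fovy', 'cx', 'cy', 'view'] 46.33953060793266 271.02736209644434 215.08346390694751 [[0.825, -0.565, -0.01, -524.954], [0.302, 0.426, 0.853, -161.154], [-0.478, -0.706, 0.522, -1265.045], [0.0, 0.0, 0.0, 1.0]]
bin_rail [([240, 139, 32, 47], 0.97)]
blue_label []
red_label [([257, 136, 10, 14], 0.65)]
blue_bin [([266, 241, 39, 26], 0.81)]
red_bin [([291, 267, 49, 42], 0.87)]
long_vial [([233, 248, 20, 19], 0.48)]
short_vial []
battery []
dropper_bottle []
tally_counter [([295, 318, 23, 21], 0.92)]
```

```bash
python3 - <<'E'
import cv2
a=cv2.imread('pics/top0.png')[110:285,130:430]; cv2.imwrite('pics/top0c.png',cv2.resize(a,None,fx=2.66,fy=2.66,interpolation=cv2.INTER_CUBIC))
a=cv2.imread('pics/side0.png')[120:360,180:400]; cv2.imwrite('pics/side0c.png',cv2.resize(a,None,fx=2.5,fy=2.5,interpolation=cv2.INTER_CUBIC))
E
```

```text
(no output)
```

View pics/top0c.png

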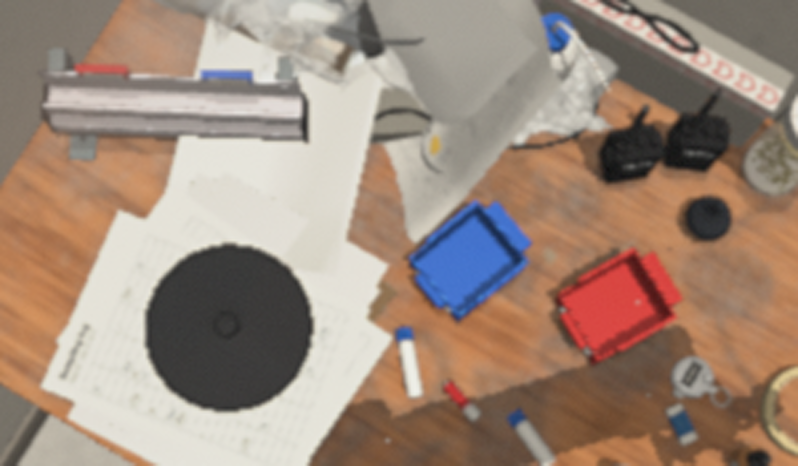

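View pics/side0c.png

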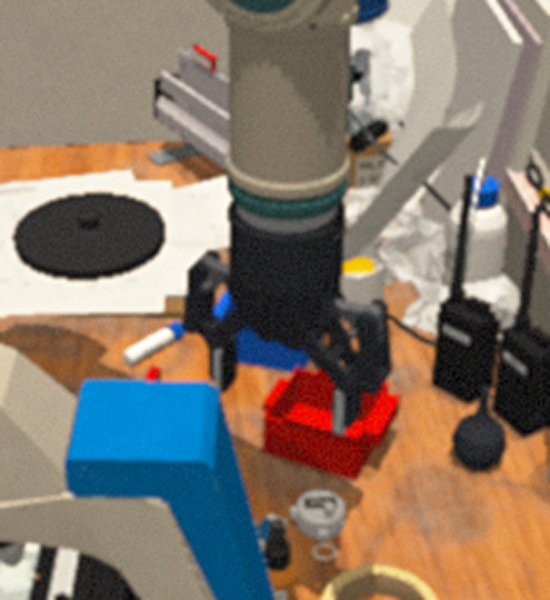

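View pics/side0.png

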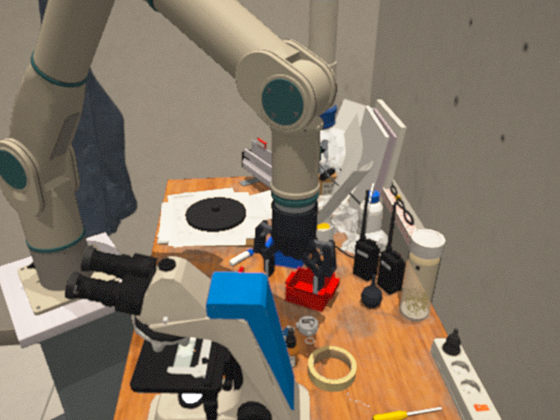

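The top crop shows the rail with its red label (left) and blue label (right), the blue bin at crop (468,258), the red bin at (618,303), two blue-capped vials at (410,362) and (530,437), the battery at (460,400), and the counter at (690,375). The side crop shows the gripper occluding the blue bin.

View pics/top0.png

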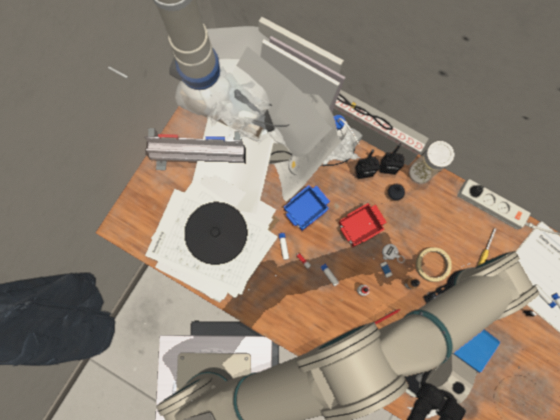

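```bash
python3 - <<'E'
from h import *
t=cam('top'); s=cam('side')
P=lambda u,v:(130+u/2.66,110+v/2.66)
for n,u,v,z in [('blue label L',202,72,150),('blue label R',252,72,150),('red label L',76,66,150),('red R',128,66,150),('rail strip',50,95,125),('rail strip R',303,97,125),
 ('blue bin',468,258,50),('bluelipL',492,206,53),('bluelipR',527,244,53),('bluepull',435,290,46),('redlip',647,255,53),('redlipR',679,297,53),('long a',404,328,10),('long b',414,395,10),('bat a',447,385,8),('bat b',477,416,8),('sv a',515,412,10),('sv b',550,462,10),('counter',690,375,30),('dropper?',682,425,20),('disk',228,325,5)]:
    print(n,np.round(atz(t,P(u,v),z)))
S=lambda u,v:(180+u/2.5,120+v/2.5)
for n,u,v,z in [('disk',90,235,5),('disk centre knob',90,218,5),('counter',320,505,30),('dropper?',275,540,40),('redfrontbottom?',358,472,0)]: print('side',n,np.round(atz(s,S(u,v),z)))
E
```

```text
blue label L [687.  26. 150.]
blue label R [688. -25. 150.]
red label L [692. 156. 150.]
red R [693. 102. 150.]
rail strip [668. 187. 125.]
rail strip R [669. -77. 125.]
blue bin [ 514. -253.   50.]
bluelipL [ 571. -279.   53.]
bluelipR [ 530. -316.   53.]
bluepull [ 480. -218.   46.]
redlip [ 519. -445.   53.]
redlipR [ 474. -478.   53.]
long a [ 443. -185.   10.]
long b [ 370. -197.   10.]
bat a [ 381. -233.    8.]
bat b [ 348. -265.    8.]
sv a [ 353. -306.   10.]
sv b [ 299. -344.   10.]
counter [ 393. -493.   30.]
dropper? [ 340. -485.   20.]
disk [444.   8.   5.]
side disk [463.  48.   5.]
side disk centre knob [483.  84.   5.]
side counter [ 387. -507.   30.]
side dropper? [ 324. -526.   40.]
side redfrontbottom? [ 464. -469.    0.]
```

Full top view: the robot base is at the bottom (215,370), the rail at (195,150), and the arm at lower right. The disc at (215,232) may be raised. I'll lift the arm to clear the side view.

```bash
python3 -m jog '{"claw":[1,1,1,1],"xyz":[[0,0,-0.5],[0,0,-0.5],[0,0,-0.5],[0,0,-0.5]],"twist":[[0,0,0],[0,0,0],[0,0,0],[0,0,0]]}'
python3 - <<'E'
from h import *
t=cam('top','top1'); s=cam('side','side1')
for n in ('top','side'):
    for l in 'bin_rail blue_label red_label blue_bin red_bin long_vial short_vial battery dropper_bottle tally_counter'.split():
        print(n,l,[(np.round(b['rect']).astype(int).tolist(),round(b['score'],2)) for b in optics.boxes_of(n,l)[:3]])
P=lambda u,v:(130+u/2.66,110+v/2.66)
print('knob',tri(t,P(228,325),s,(180+90/2.5,120+218/2.5)))
a=cv2.imread('pics/side1.png')[120:340,200:380]; cv2.imwrite('pics/side1c.png',cv2.resize(a,None,fx=2.7,fy=2.7,interpolation=cv2.INTER_CUBIC))
E
```

```text
clock: 1.7
eef_pos: [283.1, -584.9, 433.2]
tool_rot: [3.141, -0.0, 0.451]
force: [0.2, -0.1, -0.2]
width: 85.5
gripper_force: 0.0
top bin_rail [([147, 127, 98, 46], 0.7)]
top blue_label [([205, 136, 20, 2], 0.56)]
top red_label [([156, 132, 25, 5], 0.63), ([358, 282, 12, 14], 0.43)]
top blue_bin [([285, 188, 46, 46], 0.61)]
top red_bin [([339, 205, 44, 39], 0.65)]
top long_vial [([280, 231, 8, 32], 0.65)]
top short_vial [([323, 261, 17, 28], 0.46)]
top battery []
top dropper_bottle [([359, 286, 10, 10], 0.63)]
top tally_counter [([380, 245, 21, 12], 0.68)]
side bin_rail [([243, 143, 59, 60], 0.6)]
side blue_label [([281, 154, 8, 9], 0.42)]
side red_label []
side blue_bin [([241, 141, 61, 64], 0.49)]
side red_bin [([287, 264, 51, 50], 0.96)]
side long_vial [([231, 249, 25, 18], 0.45)]
side short_vial []
side battery []
side dropper_bottle []
side tally_counter [([296, 318, 21, 19], 0.78)]
knob (array([438.99054126,   0.78536887,  59.71504602]), np.float64(3.9499221787895347))
```

View pics/side1c.png

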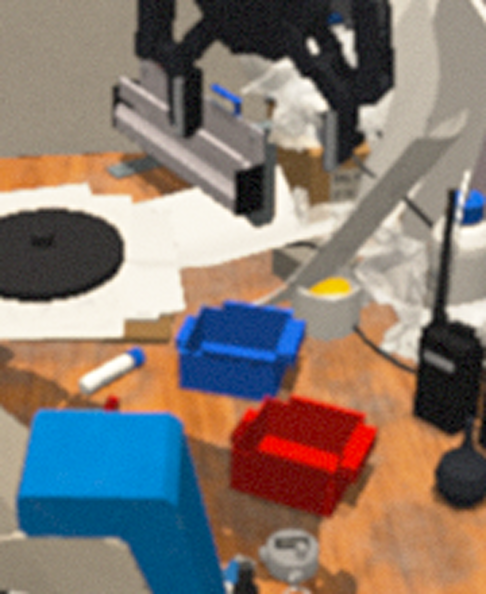

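The side crop now shows both bins clear, the blue label at (225,98) and the long vial at (112,370). The raised gripper hides the red label, which was visible in the first side picture. Next I'll fit poses by silhouette.

```bash
cat > fit.py <<'E'
from h import *
from scipy.optimize import minimize
def box(x0,x1,y0,y1,z0,z1): return np.array([[x,y,z] for x in(x0,x1) for y in(y0,y1) for z in(z0,z1)],float)
tub=np.array([[-48,s*42,0] for s in(-1,1)]+[[48,s*42,0] for s in(-1,1)]+[[48,s*42,55] for s in(-1,1)]+[[-48,s*42,46] for s in(-1,1)],float)
tubb=np.array([[-45.5,s*42,z] for s in(-1,1) for z in (0,55)]+[[48,s*42,z] for s in(-1,1) for z in (0,55)],float)
BIN=[tub,tubb,box(-58,-45.5,-22,22,30,46),box(48,63.5,-30,30,52,54.5),box(61,63.5,-30,30,34,54.5)]
def colmask(img,c):
    h=cv2.cvtColor(img,cv2.COLOR_RGB2HSV); H,S,V=h[...,0].astype(int),h[...,1],h[...,2]
    m=(S>130)&(V>50)
    m&= (abs(H-112)<14) if c=='blue' else ((H<6)|(H>172))
    return m
def render(d,parts,p,k=4):
    c,s=np.cos(p[3]),np.sin(p[3]); R=np.array([[c,-s,0],[s,c,0],[0,0,1]])
    m=np.zeros((420*k,560*k),np.uint8)
    for q in parts:
        uv=(proj(d,q@R.T+np.array(p[:3]))+.5)*k
        cv2.fillConvexPoly(m,cv2.convexHull(np.round(uv).astype(np.int32)),1)
    return cv2.resize(m.astype(np.float32),(560,420),interpolation=cv2.INTER_AREA)
def roi(m,r):
    o=np.zeros(m.shape,np.float32); x,y,w,h=r; o[y:y+h,x:x+w]=m[y:y+h,x:x+w]; return o
def fitbin(views,c,p0,zfree=True):
    Ms=[(d,roi(colmask(d['color'],c),r)) for d,r in views]
    def cost(p):
        q=p if zfree else [p[0],p[1],0,p[3]]
        q=[q[0],q[1],q[2],q[3]/100]
        return sum(np.abs(render(d,BIN,q)-m).sum()/m.sum() for d,m in Ms)
    x0=np.array([p0[0],p0[1],p0[2],p0[3]*100])
    best=None
    for _ in range(3):
        r=minimize(cost,x0,method='Nelder-Mead',options=dict(initial_simplex=np.vstack([x0]+[x0+np.eye(4)[i]*8 for i in range(4)]),xatol=.1,fatol=1e-4,maxiter=300)); x0=r.x
    return np.r_[r.x[:3],r.x[3]/100],r.fun
E
cat > m1.py <<'E'
from fit import *
t=cam('top'); s=cam('side')
for c,p0,rt,rs in [('blue',(515,-258,0,-.84),(275,178,65,60),(255,225,65,50)),('red',(465,-430,0,-.6),(330,195,65,60),(280,258,65,60))]:
    print(c,[ (n,np.round(fitbin(v,c,p0)[0],3), round(float(fitbin(v,c,p0)[1]),3)) for n,v in (('both',[(t,rt),(s,rs)]),('top',[(t,rt)]))])
def blob(d,c,r):
    m=roi(colmask(d['color'],c),r)>0; v,u=np.nonzero(m); return (u.mean(),v.mean()),(u.min(),u.max(),v.min(),v.max()),len(u)
bt=blob(t,'blue',(200,130,30,15)); rt=blob(t,'red',(150,125,35,20)); bs=blob(s,'blue',(270,145,20,20))
print(bt,rt,bs); print(tri(t,bt[0],s,bs[0])); print(atz(t,bt[0],158),atz(t,rt[0],158),atz(t,bt[0],150),atz(t,rt[0],150))
s0=dict(s); s0['color']=cv2.cvtColor(cv2.imread('pics/side0.png'),cv2.COLOR_BGR2RGB); rs=blob(s0,'red',(250,130,20,20)); print(rs, tri(t,rt[0],s,rs[0]))
for z in(150,):print('z',z)
a=cv2.cvtColor(t['color'],cv2.COLOR_RGB2BGR)[120:180,140:255]; cv2.imwrite('pics/rail.png',cv2.resize(a,None,fx=6.9,fy=6.9,interpolation=cv2.INTER_CUBIC))
E
python3 m1.py
```

```text
blue [('both', array([ 517.584, -250.943,   -3.84 ,   -0.898]), 0.239), ('top', array([ 524.287, -253.39 ,  -44.37 ,   -0.873]), 0.07)]
red [('both', array([ 468.705, -410.306,   -2.678,   -1.029]), 0.153), ('top', array([ 465.963, -409.055,    9.097,   -1.036]), 0.076)]
((np.float64(223.0), np.float64(138.0)), (np.int64(223), np.int64(223), np.int64(138), np.int64(138)), 1) ((np.float64(166.6086956521739), np.float64(135.19565217391303)), (np.int64(158), np.int64(176), np.int64(134), np.int64(136)), 46) ((np.float64(284.38461538461536), np.float64(155.6153846153846)), (np.int64(279), np.int64(288), np.int64(152), np.int64(161)), 26)
(array([675.52952459, -22.0792544 , 171.81211429]), np.float64(5.394706399202078))
[682.37674765 -21.75026517 158.        ] [688.51653345 132.02884424 158.        ] [684.91742803 -20.8306054  150.        ] [691.09249336 133.83212688 150.        ]
((np.float64(262.3103448275862), np.float64(141.72413793103448)), (np.int64(258), np.int64(266), np.int64(138), np.int64(147)), 29) (array([690.37132664, 130.60488509, 159.42588721]), np.float64(5.042334985860888))
z 150
```

View pics/rail.png

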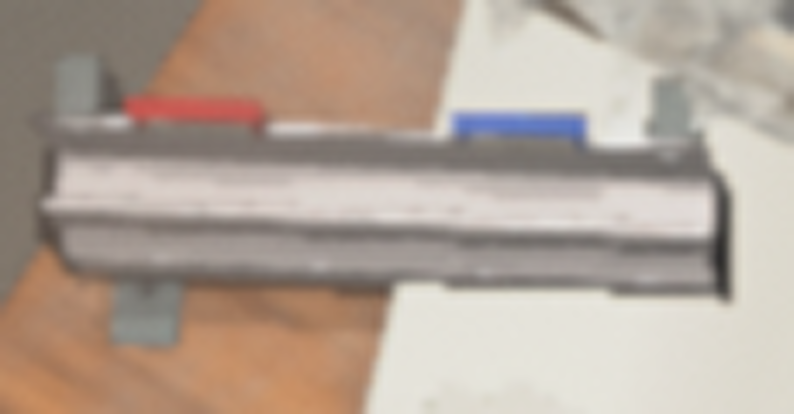

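The rail crop shows the red clip spanning u 128–265 with its top at v≈97, and the blue clip spanning 453–585 with its top at v≈114. The rail is slightly yawed. I'll overlay the rail model and fix the blue mask.

```bash
cat > m2.py <<'E'
from fit import *
t=cam('top'); V=np.array(t['view']); print('cam',-V[:3,:3].T@V[:3,3])
Q=lambda u,v:(140+u/6.9-.5+.07,120+v/6.9-.5+.07)
r=atz(t,Q(196.5,105),160); b=atz(t,Q(519,121),160); yaw=np.arctan2(-(r-b)[0],(r-b)[1])
print(r,b,np.linalg.norm(r-b),'yaw',yaw)
c,s=np.cos(yaw),np.sin(yaw); R=np.array([[c,-s,0],[s,c,0],[0,0,1]])
O=b-R@np.array([30.5,0,160]); print('rail origin at blue label y:',O)
a=cv2.imread('pics/rail.png')
for x,z,col in [(0,125,(0,0,255)),(6,125,(0,0,255)),(29,150,(0,255,0)),(32,150,(0,255,0)),(-7,55,(255,0,0)),(-7,77,(255,0,0)),(0,89,(255,255,0))]:
    L=np.array([[x,y,z] for y in(-75,190)])@R.T+O
    uv=(proj(t,L)+.43-[140,120])*6.9; cv2.line(a,*[tuple(int(i) for i in q) for q in uv],col,1)
L=np.array([[y0,y,z] for y0,z in((30.5,150),(30.5,160)) for y in (-27,27,r[1]-b[1]-27,r[1]-b[1]+27)])@R.T+O
for q in (proj(t,L)+.43-[140,120])*6.9: cv2.circle(a,tuple(int(i) for i in q),3,(255,0,255),1)
cv2.imwrite('pics/railov.png',a)
sd=cam('side')
for d,p in((t,(130+468/2.66,110+270/2.66)),(t,(130+430/2.66,110+290/2.66)),(sd,(200+240/2.7,120+375/2.7)),(sd,(200+250/2.7,120+330/2.7))):
    print(cv2.cvtColor(d['color'],cv2.COLOR_RGB2HSV)[int(p[1]),int(p[0])])
E
python3 m2.py
```

```text
cam [ 240.21575567 -181.80096636 1550.26010594]
[689.07321247 127.71900532 160.        ] [6.84003980e+02 4.03173903e-01 1.60000000e+02] 127.416710219608 yaw -0.039795175026586735
rail origin at blue label y: [653.52812798   1.61660641   0.        ]
[110 168 205]
[110 171 195]
[108 221 128]
[107 232 121]
```

View pics/railov.png

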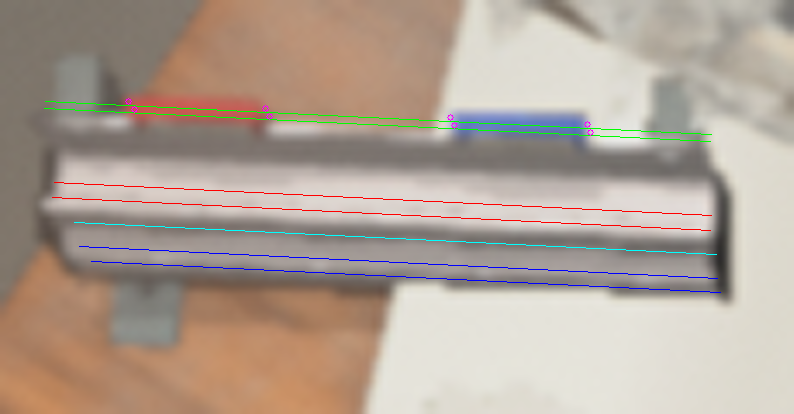

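```bash
sed -i 's/S>130)&(V>50)/S>110)\&(V>40)/; s/abs(H-112)<14/abs(H-109)<12/' fit.py
cat > m3.py <<'E'
from fit import *
from scipy.optimize import least_squares
t=cam('top'); s=cam('side')
Q=lambda u,v:np.array((140+u/6.9-.43,120+v/6.9-.43))
obs=[((0,125),(50,207),(712,236)),((29,102),(60,153),(710,180)),((30.5,150),(90,124),(620,148)),((-7,55),(90,278),(720,296))]
def X(p,q):
    c,s_=np.cos(p[1]),np.sin(p[1]); return np.array(q)@np.array([[c,-s_,0],[s_,c,0],[0,0,1]]).T+[p[0],0,0]
def res(p,full=False):
    o=[]
    for (x,z),a,b in obs:
        L=proj(t,X(p,[[x,-100,z],[x,200,z]])); n=(L[1]-L[0])[::-1]*[1,-1]; n/=np.linalg.norm(n)
        o+=[(Q(*a)-L[0])@n,(Q(*b)-L[0])@n]
    return np.array(o)
r=least_squares(res,[655,-.04]); print('rail x@y0, yaw',r.x,np.round(r.fun,2))
# label ys on rail: intersect at plate x 30.5, z 150
for n,u in (('blue',(453,585)),('red',(128,265))):
    print(n,[np.round(atz(t,Q(k,v),150)[1],1) for k,v in zip(u,(138,138) if n=='blue' else (120,120))])
for c,p0,rt,rs in [('blue',(515,-258,0,-.84),(275,178,65,60),(255,225,65,50)),('red',(465,-420,0,-.9),(330,195,65,60),(280,258,65,60))]:
  for n,v in (('both',[(t,rt),(s,rs)]),('top',[(t,rt)])):
    p,f=fitbin(v,c,p0,n=='both'); print(c,n,np.round(p,3),round(f,3))
E
python3 m3.py
```

```text
rail x@y0, yaw [ 6.50012235e+02 -2.88464053e-02] [-0.51 -0.08 -0.69 -0.47  0.53  1.01  0.59 -0.41]
blue [np.float64(27.6), np.float64(-24.7)]
red [np.float64(156.8), np.float64(102.5)]
blue both [ 517.016 -250.531   -3.308   -0.873] 0.212
blue top [ 516.891 -250.965   -0.679   -0.881] 0.086
red both [ 468.054 -410.941   -1.892   -1.034] 0.151
red top [ 467.629 -410.702   13.013   -1.036] 0.074
```

```bash
cat > plan.py <<'E'
# python3 plan.py x y z binyaw pitch : totals (turn first, then shift in the turned tool frame)
import sys; from h import *
from scipy.spatial.transform import Rotation as Ro
x,y,z,a,p=map(float,sys.argv[1:6]); s=readout.read_state()
R0=Ro.from_euler('xyz',s['tool_rot']); 
Rt=Ro.from_euler('z',a)*Ro.from_euler('y',p)*Ro.from_euler('z',np.pi/2)*Ro.from_euler('x',np.pi)
print('at',np.round(s['eef_pos'],1),np.round(s['tool_rot'],3),'w',round(float(s['width']),1),'F',np.round(s['force'],1),'t',round(s['clock'],2),'q',np.round(s['qpos'],2))
print('twist',np.round((R0.inv()*Rt).as_rotvec()/np.pi,4),'shift(turned frame)',np.round(Rt.inv().apply(np.array([x,y,z])-s['eef_pos'])/100,3),'shift(now frame)',np.round(R0.inv().apply(np.array([x,y,z])-s['eef_pos'])/100,3))
E
python3 plan.py 441.6 -366.5 120 -1.035 0
```

```text
at [ 283.2 -585.1  431.3] [ 3.142 -0.     0.451] w 85.4 F [-0.5  0.5 -0.1] t 3.1 q [ 1.05  0.5   0.05  1.19 -0.03  1.45 -0.02]
twist [ 0.     -0.     -0.0271] shift(turned frame) [ 2.478 -1.071  3.113] shift(now frame) [ 2.378 -1.277  3.113]
```

```bash
python3 -m jog '{"claw":[0.4,0.4,0.4,0.4,0.4,0.4,0.4,0.4,0.4],"xyz":[[0,0,0],[0.35,-0.15,0.44],[0.35,-0.15,0.44],[0.35,-0.15,0.44],[0.36,-0.15,0.45],[0.36,-0.15,0.45],[0.36,-0.16,0.45],[0.35,-0.16,0.44],[0,0,0]],"twist":[[0,0,-0.027],[0,0,0],[0,0,0],[0,0,0],[0,0,0],[0,0,0],[0,0,0],[0,0,0],[0,0,0]]}'; python3 plan.py 441.6 -366.5 17 -1.035 0
python3 - <<'E'
from h import *
t=cam('top','top2'); s=cam('side','side2')
a=cv2.imread('pics/side2.png')[200:350,220:380]; b=cv2.imread('pics/top2.png')[170:320,270:430]
cv2.imwrite('pics/c2.png',np.hstack([cv2.resize(k,(400,375),interpolation=cv2.INTER_CUBIC) for k in (a,b)]))
E
```

```text
clock: 4.22
eef_pos: [442.6, -360.9, 117.0]
tool_rot: [-3.134, 0.0, 0.542]
force: [0.1, -0.7, 1.0]
width: 34.1
gripper_force: 0.0
at [ 442.6 -360.9  117. ] [-3.134  0.     0.542] w 34.1 F [ 0.1 -0.7  1. ] t 4.22 q [ 0.64  0.67 -0.01  1.84  0.    0.64 -0.39]
twist [-0.0025  0.0001  0.002 ] shift(turned frame) [-0.037  0.043  1.   ] shift(now frame) [-0.037  0.05   1.   ]
```

View pics/c2.png

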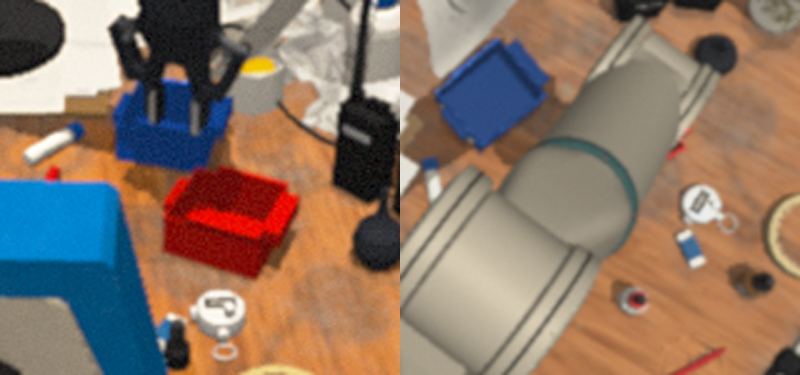

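Side: the gripper is above the red bin's front wall. Top: the bin is hidden under the arm, and the dropper bottle shows at crop (632,298), clear of the arm. Now descending.

```bash
python3 plan.py 441.6 -366.5 17 -1.035 0; python3 -m jog '{"claw":[0.4,0.4,0.4,0.4],"xyz":[[0,0,0.35],[0,0,0.35],[0,0,0],[0,0,0]],"twist":[[0,0,0],[0,0,0],[0,0,0],[0,0,0]]}'; python3 plan.py 441.6 -366.5 17 -1.035 0
```

```text
at [ 442.  -366.6  120.1] [-3.141e+00  1.000e-03  5.360e-01] w 34.4 F [ 0.2 -0.6  1. ] t 4.33 q [ 0.64  0.66 -0.    1.84  0.    0.64 -0.39]
twist [-0.      0.0002  0.0002] shift(turned frame) [-0.003 -0.003  1.031] shift(now frame) [-0.003 -0.003  1.031]
clock: 4.82
eef_pos: [442.4, -368.2, 52.0]
tool_rot: [3.139, -0.001, 0.534]
force: [0.4, 0.6, 0.4]
width: 34.1
gripper_force: 0.0
at [ 442.4 -368.2   52. ] [ 3.139e+00 -1.000e-03  5.340e-01] w 34.1 F [0.4 0.6 0.4] t 4.83 q [ 0.65  0.77 -0.    1.87  0.    0.5  -0.4 ]
twist [ 0.0009 -0.0002 -0.0005] shift(turned frame) [ 0.002 -0.019  0.35 ] shift(now frame) [ 0.002 -0.02   0.35 ]
```

```bash
python3 -m jog '{"claw":[0.4,0.4,0.4,0,0,0,0,0],"xyz":[[0,0,0.2],[0,0,0.14],[0,0,0],[0,0,0],[0,0,0],[0,0,0],[0,0,0],[0,0,0]],"twist":[[0,0,0],[0,0,0],[0,0,0],[0,0,0],[0,0,0],[0,0,0],[0,0,0],[0,0,0]]}'; python3 plan.py 441.6 -366.5 17 -1.035 0
```

```text
clock: 5.82
eef_pos: [442.4, -366.9, 17.2]
tool_rot: [3.14, -0.001, 0.535]
force: [-0.9, 0.5, 6.9]
width: 11.3
gripper_force: 59.2
at [ 442.4 -366.9   17.2] [ 3.14e+00 -1.00e-03  5.35e-01] w 11.3 F [-0.9  0.5  6.9] t 5.83 q [ 0.65  0.83 -0.    1.88  0.    0.43 -0.4 ]
twist [ 0.0004 -0.0002 -0.0001] shift(turned frame) [-0.004 -0.008  0.002] shift(now frame) [-0.004 -0.008  0.002]
```

```bash
python3 -m jog '{"claw":[0,0,0,0,0,0,0,0,0,0,0,0],"xyz":[[0,0,-0.2],[0,0,-0.4],[0,0,-0.5],[0,0,-0.5],[0,0,-0.4],[0,0,0],[0,0,0],[0,0,0],[0,0,0],[0,0,0],[0,0,0],[0,0,0]],"twist":[[0,0,0],[0,0,0],[0,0,0],[0,0,0],[0,0,0],[0,0,-0.05],[0,0,-0.05],[0,0,-0.05],[0,0,-0.05],[0,0,-0.05],[0,0,-0.05],[0,0,-0.02]]}'; python3 plan.py 500 133.5 200 -0.029 0.15
```

```text
clock: 7.32
eef_pos: [441.3, -366.2, 215.9]
tool_rot: [-3.141, -0.001, 1.544]
force: [-0.3, 0.2, -2.4]
width: 11.5
gripper_force: 58.7
at [ 441.3 -366.2  215.9] [-3.141e+00 -1.000e-03  1.544e+00] w 11.5 F [-0.3  0.2 -2.4] t 7.33 q [ 0.83  0.55 -0.28  1.75  0.19  0.87  0.44]
twist [ 0.0474 -0.0002  0.0006] shift(turned frame) [5.012 0.461 0.091] shift(now frame) [5.011 0.452 0.163]
```

```bash
python3 -m jog '{"claw":[0,0,0,0,0,0,0,0,0,0,0,0],"xyz":[[0.25,0.04,0],[0.45,0.04,0],[0.5,0.04,0],[0.5,0.04,0],[0.5,0.05,0],[0.5,0.05,0],[0.5,0.05,0],[0.5,0.05,0],[0.5,0.04,0],[0.45,0.04,0],[0.25,0.01,0],[0.11,0,0.16]],"twist":[[0,0,0],[0,0,0],[0,0,0],[0,0,0],[0,0,0],[0,0,0],[0,0,0],[0,0,0],[0,0,0],[0.016,0,0],[0.016,0,0],[0.0154,0,0]]}'; cat > m4.py <<'E'
# measure held/hung bin: python3 m4.py colour x y z yaw pitch ; fit in both views
import sys; from fit import *; import fit
c=sys.argv[1]; p=list(map(float,sys.argv[2:7])); t=cam('top'); s=cam('side')
def rp(parts,pitch):
    C,S=np.cos(pitch),np.sin(pitch); R=np.array([[C,0,S],[0,1,0],[-S,0,C]]); return [q@R.T for q in parts]
B=rp(BIN,p[4])
def rect(d):
    uv=proj(d,np.vstack([render_pts(q,p) for q in B])); a=uv.min(0)-8; b=uv.max(0)+8
    return [int(a[0]),int(a[1]),int(b[0]-a[0]),int(b[1]-a[1])]
def render_pts(q,p):
    C,S=np.cos(p[3]),np.sin(p[3]); return q@np.array([[C,-S,0],[S,C,0],[0,0,1]]).T+p[:3]
for n,V in (('top',[t]),('both',[t,s])):
    fit.BIN=B; views=[(d,rect(d)) for d in V]
    print(n,[int(roi(colmask(d['color'],c),r).sum()) for d,r in views],[round(float(render(d,B,p).sum())) for d in V])
    zf=n=='both'
    Ms=[(d,roi(colmask(d['color'],c),r)) for d,r in views]
    def cost(v):
        q=[v[0],v[1],v[2] if zf else p[2],p[3]+v[3]/100]
        return sum((m*(1-render(d,B,q))).sum()/m.sum()+0.3*(render(d,B,q)*(1-m)).sum()/m.sum() for d,m in Ms)
    x0=np.array(p[:3]+[0.])
    for _ in range(2):
        r=minimize(cost,x0,method='Nelder-Mead',options=dict(initial_simplex=np.vstack([x0]+[x0+np.eye(4)[i]*6 for i in range(4)]),maxiter=200)); x0=r.x
    print(np.round(r.x[:3],1),round(p[3]+r.x[3]/100,3),round(r.fun,3))
cv2.imwrite('pics/%s.png'%sys.argv[7],np.hstack([cv2.resize(cv2.cvtColor(d['color'],cv2.COLOR_RGB2BGR)[a:a+110,b:b+120],(400,366),interpolation=cv2.INTER_CUBIC) for d,a,b in ((t,110,130),(s,130,220))]))
E
python3 plan.py 549 133.5 160 -0.029 0.15; python3 m4.py red 550 132 183 -0.029 0.15 hold1
```

```text
clock: 8.82
eef_pos: [500.8, 135.5, 200.9]
tool_rot: [-2.994, -0.002, 1.544]
force: [-0.7, -0.2, -1.6]
width: 11.4
gripper_force: 58.8
at [500.8 135.5 200.9] [-2.994e+00 -2.000e-03  1.544e+00] w 11.4 F [-0.7 -0.2 -1.6] t 8.82 q [-0.07  0.57 -0.33  1.78  0.15  0.96 -0.48]
twist [ 0.0006 -0.0004  0.0007] shift(turned frame) [-0.006  0.538  0.332] shift(now frame) [-0.008  0.537  0.333]
top [749] [1718]
[550.1 124.7 184.9] 0.07 0.381
both [749, 748] [1718, 1021]
[554.2 133.1 169.5] -0.01 0.482
```

View pics/hold1.png

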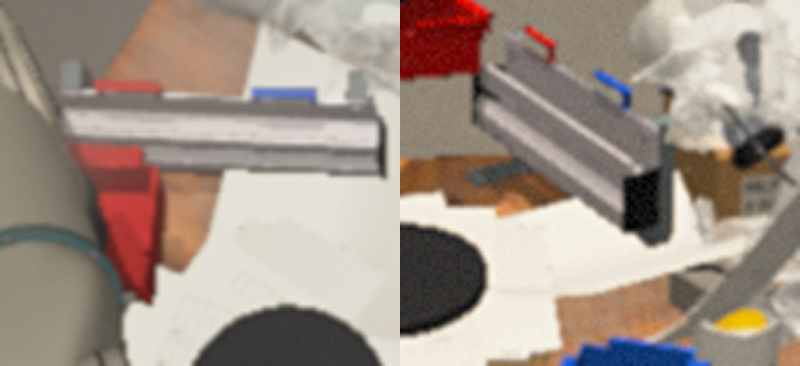

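Top: the red bin's lip (75–143, 145–195) sits just in front of the rail under the red label. Side: both labels and the bin's corner are visible. I'll overlay the kinematic prediction and the rail model on both.

```bash
cat > ov.py <<'E'
# overlay bin edges from kinematics + rail model: ov.py out railx yaw  offx(bin along-tool correction)
import sys; from fit import *
from scipy.spatial.transform import Rotation as Ro
out,rx,ry=sys.argv[1],float(sys.argv[2]),float(sys.argv[3]); dy=float(sys.argv[4])
st=readout.read_state(); Rb=Ro.from_euler('xyz',st['tool_rot'])*Ro.from_euler('x',-np.pi)*Ro.from_euler('z',-np.pi/2)
Rb=Ro.from_euler('xyz',st['tool_rot'])*(Ro.from_euler('z',np.pi/2)*Ro.from_euler('x',np.pi)).inv()
o=np.array(st['eef_pos'])+Rb.apply([51.5,dy,-17]); print('bin origin',np.round(o,1),np.round(Rb.as_euler('ZYX'),3))
Rr=Ro.from_euler('z',ry)
ims=[]
for n,(u0,v0,w,h) in (('top',(135,115,110,110)),('side',(215,105,100,100))):
    d=cam(n); k=400/w; a=cv2.resize(cv2.cvtColor(d['color'],cv2.COLOR_RGB2BGR)[v0:v0+h,u0:u0+w],(400,400),interpolation=cv2.INTER_CUBIC)
    f=lambda P:[tuple(int(i) for i in q) for q in (proj(d,P)+.5-[u0,v0])*k]
    for L in ([[48,-30,54.5],[63.5,-30,54.5],[63.5,30,54.5],[48,30,54.5]],[[48,-42,55],[-48,-42,55],[-48,-42,0],[48,-42,0],[48,-42,55],[48,42,55],[-48,42,55]]):
        q=f(Rb.apply(L)+o); [cv2.line(a,q[i],q[i+1],(0,255,0),1) for i in range(len(q)-1)]
    for x,z,c in ((0,125,(255,255,0)),(29,102,(255,0,255)),(30.5,150,(0,255,255)),(-7,55,(255,0,0))):
        q=f(Rr.apply([[x,-80,z],[x,190,z]])+[rx,0,0]); cv2.line(a,q[0],q[1],c,1)
    ims.append(a)
cv2.imwrite(f'pics/{out}.png',np.hstack(ims))
E
python3 ov.py ov1 650 -0.029 0
```

```text
bin origin [547.8 132.8 174. ] [-0.028  0.152  0.   ]
```

View pics/ov1.png

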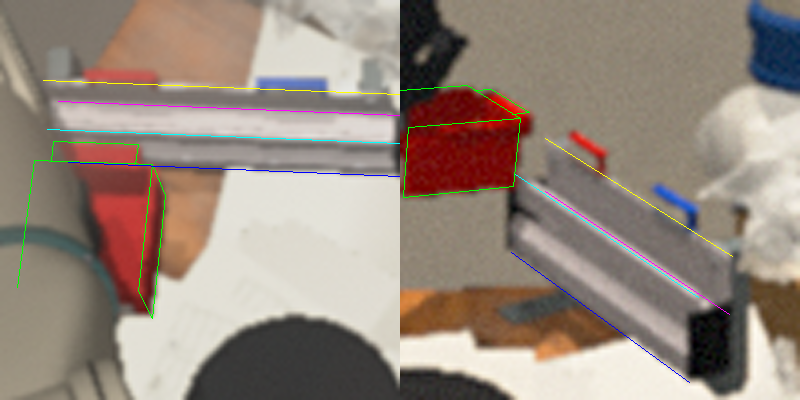

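```bash
cat > lip.py <<'E'
# sub-pixel lip edge in top view vs kinematic prediction: lip.py colour
import sys; from fit import *
from scipy.spatial.transform import Rotation as Ro
st=readout.read_state(); Rb=Ro.from_euler('xyz',st['tool_rot'])*(Ro.from_euler('z',np.pi/2)*Ro.from_euler('x',np.pi)).inv()
o=np.array(st['eef_pos'])+Rb.apply([51.5,0,-17])
t=cam('top'); im=t['color'].astype(float)
ch=(im[...,0]-im[...,1]) if sys.argv[1]=='red' else (im[...,2]-im[...,0])
def cross(prof,base):  # first half-level crossing
    i=int(np.argmax(prof>base)); return i-1+(base-prof[i-1])/(prof[i]-prof[i-1])
L=proj(t,Rb.apply([[63.5,y,54.5] for y in (20,10,0,-10,-20)])+o)
for u,v in L:
    c=int(round(u)); r0=int(v)-5; p=ch[r0:r0+14,c]; lv=p[:4].min()*.5+p[6:10].max()*.5
    print('col',c,'pred',round(v,2),'obs',round(r0+cross(p,lv),2),np.round(p).astype(int))
e=proj(t,Rb.apply([[56,-30,54.5],[0,-42,52]])+o)
for u,v in e:
    r=int(round(v)); c0=int(u)-7; p=ch[r,c0:c0+15][::-1]; lv=.5*(p[:4].min()+p[8:].max()); print('row',r,'pred',round(u,2),'obs',round(c0+14-cross(p,lv),2),np.round(p[::-1]).astype(int))
E
python3 lip.py red
```

```text
col 154 pred 153.28 obs 153.52 [11 11 10  9 11 22 47 57 61 56 52 42 25 15]
col 158 pred 153.44 obs 153.55 [ 10  10  10  10  10  29  79 100 102 103 104  97  64  46]
col 162 pred 153.59 obs 153.59 [ 11  13  10   9   9  27  80 104 107 108 108  96  69  53]
col 165 pred 153.75 obs 153.7 [ 12  11  11   9   7  25  76 104 109 112 112 103  81  61]
col 169 pred 153.9 obs 153.87 [ 11  10   9   8   8  23  68 102 113 116 114 104  96  75]
row 157 pred 172.79 obs 173.67 [112 112 113 114 116 116 118 116  92  49  16   8   8   8   8]
row 177 pred 175.34 obs 177.25 [118 123 132 137 138 137 132 135 131 100  66  52  45  52  56]
```

```bash
python3 plan.py 550 136.1 140 -0.031 0.15
```

```text
at [499.9 132.  200.4] [-2.993e+00  1.000e-03  1.540e+00] w 12.1 F [ 0.5 -0.1 -2.3] t 9.07 q [-0.07  0.57 -0.33  1.79  0.15  0.96 -0.48]
twist [0.0003 0.0003 0.0001] shift(turned frame) [0.056 0.584 0.522] shift(now frame) [0.056 0.584 0.523]
```

```bash
python3 -m jog '{"claw":[0,0,0,0,0],"xyz":[[0.02,0.2,0.1],[0.02,0.2,0.2],[0,0.18,0.22],[0,0,0],[0,0,0]],"twist":[[0,0,0],[0,0,0],[0,0,0],[0,0,0],[0,0,0]]}'; python3 plan.py 550 136.1 140 -0.031 0.15;python3 lip.py red; python3 plan.py 550 136.1 140 -0.031 0.15; python3 ov.py ov2 650.5 -0.031 0
```

```text
clock: 9.7
eef_pos: [549.7, 135.2, 141.4]
tool_rot: [-2.993, -0.0, 1.54]
force: [0.8, 0.0, -0.9]
width: 11.7
gripper_force: 58.8
at [549.7 135.2 141.4] [-2.993 -0.     1.54 ] w 11.7 F [ 0.8  0.  -0.9] t 9.7 q [-0.08  0.71 -0.31  1.7   0.18  0.91 -0.48]
twist [0.0006 0.     0.0002] shift(turned frame) [0.009 0.005 0.014] shift(now frame) [0.009 0.005 0.014]
col 159 pred 141.44 obs 135.15 [93 48 18 10  9 15 31 36 37 29 18 12 12 11]
col 162 pred 141.59 obs 135.31 [ 98  46  14   8   8  27  81 101 102  99  91  77  52  36]
col 166 pred 141.74 obs 135.14 [102  55  16   9   9  23  71  97 102 101 103  96  65  48]
col 170 pred 141.89 obs 135.13 [103  60  19  10   9  21  62  92 101 102 100  86  62  49]
col 174 pred 142.04 obs 136.31 [ 68  25  11   8  17  49  87 100 102 103  95  71  52  50]
row 145 pred 176.91 obs 177.7 [102 102 102 101 101 102 102 100  82  45  17  10  10  11  12]
row 164 pred 179.38 obs 181.18 [112 114 121 126 128 128 119 123 122  91  58  45  42  45  45]
at [549.9 135.4 141.6] [-2.994 -0.     1.541] w 11.4 F [-0.1 -0.8 -1.4] t 9.75 q [-0.08  0.7  -0.31  1.7   0.18  0.91 -0.48]
twist [ 0.0008 -0.0001  0.0003] shift(turned frame) [0.007 0.003 0.016] shift(now frame) [0.007 0.003 0.016]
bin origin [598.3 134.  117.3] [-0.03   0.148  0.   ]
```

View pics/ov2.png

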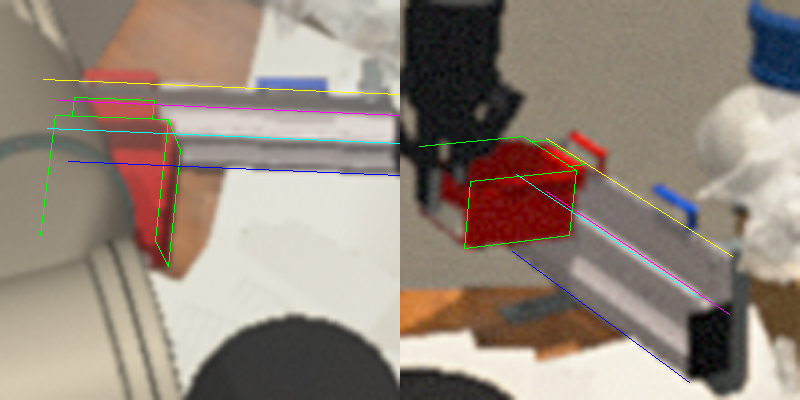

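```bash
python3 -m jog '{"claw":[0,0,0,0,0],"xyz":[[0,0.015,0.1],[0,0.015,0.1],[0,0.015,0.1],[0,0,0],[0,0,0]],"twist":[[0,0,0],[0,0,0],[0,0,0],[0,0,0],[0,0,0]]}'; python3 plan.py 550 136.1 106 -0.031 0.15
```

```text
clock: 10.48
eef_pos: [550.0, 135.6, 109.9]
tool_rot: [-2.993, -0.0, 1.541]
force: [0.0, -0.0, -1.0]
width: 11.5
gripper_force: 58.8
at [550.  135.6 109.9] [-2.993 -0.     1.541] w 11.5 F [ 0. -0. -1.] t 10.47 q [-0.08  0.75 -0.3   1.72  0.2   0.85 -0.49]
twist [0.0003 0.     0.0004] shift(turned frame) [0.005 0.005 0.039] shift(now frame) [0.005 0.005 0.039]
```

```bash
python3 -m jog '{"claw":[0,0,0],"xyz":[[0,0.004,0.03],[0,0.003,0.02],[0,0,0]],"twist":[[0,0,0],[0,0,0],[0,0,0]]}';  python3 -m jog '{"claw":[0,0],"xyz":[[0,0.003,0.02],[0,0,0]],"twist":[[0,0,0],[0,0,0]]}'
```

```text
clock: 10.85
eef_pos: [550.3, 135.7, 105.6]
tool_rot: [-2.994, -0.0, 1.541]
force: [-1.0, -0.2, 3.7]
width: 11.5
gripper_force: 60.0
clock: 11.1
eef_pos: [550.3, 135.8, 104.5]
tool_rot: [-2.994, -0.0, 1.541]
force: [-4.4, -0.3, 11.1]
width: 11.6
gripper_force: 61.3
```

```bash
python3 -m jog '{"claw":[0,0,0,0,0,0,0],"xyz":[[0,-0.001,0.029],[0,-0.002,0.029],[0,-0.002,0.029],[0,-0.003,0.029],[0,-0.003,0.029],[0,0,0],[0,0,0]],"twist":[[-0.0095,0,0],[-0.0095,0,0],[-0.0095,0,0],[-0.0095,0,0],[-0.0095,0,0],[0,0,0],[0,0,0]]}'; python3 plan.py 548 136 90 -0.031 0
```

```text
clock: 11.98
eef_pos: [547.7, 136.0, 90.0]
tool_rot: [3.14, -0.0, 1.541]
force: [-3.3, -0.2, 11.9]
width: 11.3
gripper_force: 61.1
at [547.7 136.   90. ] [ 3.14  -0.     1.541] w 11.3 F [-3.3 -0.2 11.9] t 11.97 q [-0.14  0.71 -0.23  1.88  0.27  0.58 -0.58]
twist [ 0.0005 -0.0001  0.0003] shift(turned frame) [-0.     0.003  0.   ] shift(now frame) [-0.     0.003  0.   ]
```

```bash
python3 -m jog '{"claw":[0.15,0.3,0.4,0.4,0.4,0.4,0.4,0.4,0.4],"xyz":[[0,0,0],[0,0,0],[0,0,0],[0,0,0],[0,0,-0.2],[0,0,-0.4],[0,0,-0.5],[0,0,-0.3],[0,0,0]],"twist":[[0,0,0],[0,0,0],[0,0,0],[0,0,0],[0,0,0],[0,0,0],[0,0,0],[0,0,0],[0,0,0]]}'; python3 plan.py 483.5 -211.5 200 -0.877 0
```

```text
clock: 13.1
eef_pos: [549.1, 136.1, 231.0]
tool_rot: [3.136, -0.002, 1.541]
force: [-0.4, -0.0, -1.0]
width: 34.1
gripper_force: 0.0
at [549.1 136.1 231. ] [ 3.136e+00 -2.000e-03  1.541e+00] w 34.1 F [-0.4 -0.  -1. ] t 13.1 q [-0.09  0.52 -0.3   1.76  0.19  0.89 -0.51]
twist [ 0.0015 -0.0012  0.2696] shift(turned frame) [-2.727  2.253  0.31 ] shift(now frame) [-3.495 -0.553  0.302]
```

```bash
python3 -m jog '{"claw":[0.4,0.4,0.4,0.4,0.4,0.4,0.4,0.4,0.4,0.4,0.4,0.4],"xyz":[[-0.5,-0.08,0],[-0.5,-0.08,0],[-0.5,-0.08,0],[-0.5,-0.08,0],[-0.5,-0.08,0],[-0.5,-0.08,0],[-0.5,-0.07,0],[0,0,0.1],[0,0,0.2],[0,0,0],[0,0,0],[0,0,0]],"twist":[[0,0,0],[0,0,0],[0,0,0],[0,0,0],[0,0,0],[0,0,0],[0,0,0],[0,0,0.054],[0,0,0.054],[0,0,0.054],[0,0,0.054],[0,0,0.054]]}'; python3 m4.py red 599 132 73 -0.031 0 hung1; python3 plan.py 483.5 -211.5 120 -0.877 0
```

```text
clock: 14.6
eef_pos: [481.0, -212.3, 197.0]
tool_rot: [-3.139, 0.001, 0.687]
force: [-0.8, -0.2, 0.8]
width: 34.5
gripper_force: 0.0
top [1327] [1444]
[599.8 135.6  74.7] -0.023 0.032
both [1327, 598] [1444, 987]
[601.4 136.6  71.6] -0.057 0.225
at [ 481.2 -212.3  197.3] [-3.14e+00  2.00e-03  6.92e-01] w 34.3 F [ 0.8 -0.3 -0.8] t 14.7 q [ 0.39  0.5  -0.04  1.9   0.03  0.75 -0.54]
twist [-0.0005  0.0005 -0.0005] shift(turned frame) [0.023 0.009 0.773] shift(now frame) [0.024 0.01  0.772]
```

View pics/hung1.png

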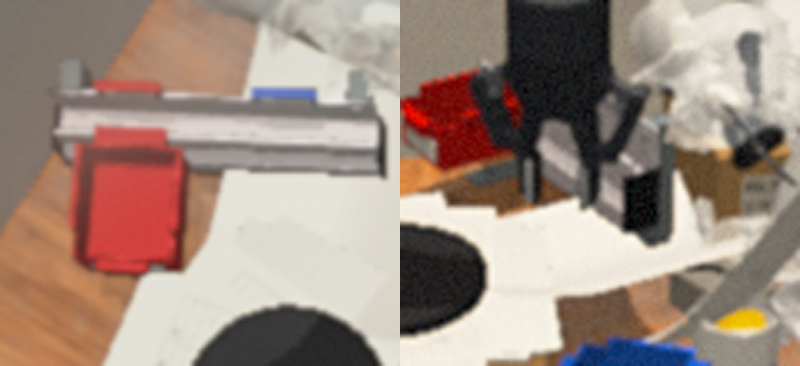

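Red hangs flat and square. Its lip spans u 95–167 against the label's 97–161, so it is centred within a few mm. Next is the blue bin.

```bash
python3 -m jog '{"claw":[0.4,0.4,0.4,0.4,0.4,0.4,0,0,0,0,0],"xyz":[[0.02,0.01,0.3],[0,0,0.45],[0,0,0.45],[0,0,0.4],[0,0,0.2],[0,0,0],[0,0,0],[0,0,0],[0,0,0],[0,0,0],[0,0,0]],"twist":[[0,0,0],[0,0,0],[0,0,0],[0,0,0],[0,0,0],[0,0,0],[0,0,0],[0,0,0],[0,0,0],[0,0,0],[0,0,0]]}'; python3 plan.py 483.5 -211.5 17 -0.877 0
```

```text
clock: 16.08
eef_pos: [484.8, -212.3, 19.3]
tool_rot: [3.14, -0.001, 0.693]
force: [-0.2, 0.5, 6.4]
width: 11.7
gripper_force: 59.4
at [ 484.8 -212.3   19.3] [ 3.14e+00 -1.00e-03  6.93e-01] w 11.7 F [-0.2  0.5  6.4] t 16.07 q [ 0.38  0.79 -0.02  2.    0.05  0.35 -0.57]
twist [ 0.0004 -0.0003 -0.0003] shift(turned frame) [-0.005 -0.014  0.023] shift(now frame) [-0.005 -0.014  0.023]
```

```bash
python3 -m jog '{"claw":[0,0,0,0,0,0,0,0,0,0],"xyz":[[0,0,-0.2],[0,0,-0.4],[0,0,-0.5],[0,0,-0.5],[0,0,-0.4],[0,0,0],[0,0,0],[0,0,0],[0,0,0],[0,0,0]],"twist":[[0,0,0],[0,0,0],[0,0,0],[0,0,0],[0,0,0],[0,0,-0.054],[0,0,-0.054],[0,0,-0.054],[0,0,-0.054],[0,0,-0.053]]}'; python3 plan.py 500 5.7 200 -0.031 0.15
```

```text
clock: 17.32
eef_pos: [483.8, -212.1, 218.4]
tool_rot: [-3.141, -0.0, 1.543]
force: [-0.2, -0.1, -2.3]
width: 11.5
gripper_force: 58.6
at [ 483.8 -212.1  218.4] [-3.141 -0.     1.543] w 11.5 F [-0.2 -0.1 -2.3] t 17.32 q [ 0.55  0.48 -0.28  1.87  0.18  0.82  0.16]
twist [0.0476 0.0001 0.0011] shift(turned frame) [2.182 0.121 0.167] shift(now frame) [2.181 0.103 0.184]
```

```bash
python3 -m jog '{"claw":[0,0,0,0,0,0,0,0,0,0],"xyz":[[0.25,0.02,0],[0.45,0.02,0],[0.5,0.02,0],[0.5,0.02,0.05],[0.3,0.02,0.05],[0.18,0,0.08],[0,0,0],[0,0,0],[0,0,0],[0,0,0]],"twist":[[0,0,0],[0,0,0],[0,0,0],[0.01,0,0],[0.0126,0,0],[0.0125,0,0],[0.0125,0,0],[0,0,0],[0,0,0],[0,0,0]]}'; python3 plan.py 546.4 5.7 143 -0.031 0.15; python3 lip.py blue
```

```text
clock: 18.58
eef_pos: [500.4, 4.8, 200.6]
tool_rot: [-2.992, 0.0, 1.537]
force: [-0.4, 0.8, -1.0]
width: 11.1
gripper_force: 58.6
at [500.4   4.8 200.6] [-2.992  0.     1.537] w 11.1 F [-0.4  0.8 -1. ] t 18.57 q [ 0.14  0.54 -0.29  1.83  0.16  0.95 -0.26]
twist [ 0.0003 -0.     -0.001 ] shift(turned frame) [0.023 0.541 0.501] shift(now frame) [0.025 0.54  0.501]
col 203 pred 153.5 obs 151.0 [-22 -22 -22 -22 -21 -23 -23 -23 -22 -23 -22 -23 -23 -22]
col 207 pred 153.67 obs 149.3 [-32 -27 -22 -20 -20 -19 -19 -20 -20 -19 -18 -20 -20 -20]
col 211 pred 153.84 obs 154.42 [-10 -12 -11 -11 -15 -17 -10   3   1  -7  -8  -9 -15 -19]
col 215 pred 154.01 obs 154.45 [-15 -13 -14 -10  -8  24  91 117 121 123 124 115  85  67]
col 219 pred 154.18 obs 154.48 [-13 -12 -11  -9 -10  22  91 119 123 123 125 116  84  65]
row 157 pred 222.35 obs 223.51 [121 121 122 121 123 123 124 121  88  26  -4 -11 -11 -10 -10]
row 178 pred 225.38 obs 227.57 [104 113 117 127 131 125 105 103 118 102  26 -12 -14 -12 -11]
```

```bash
python3 -m jog '{"claw":[0,0,0,0,0],"xyz":[[0.02,0.2,0.1],[0.02,0.2,0.2],[0.01,0.145,0.2],[0,0,0],[0,0,0]],"twist":[[0,0,-0.001],[0,0,0],[0,0,0],[0,0,0],[0,0,0]]}'; python3 lip.py blue; python3 plan.py 546.9 7.7 143 -0.031 0.15
```

```text
clock: 19.25
eef_pos: [547.0, 8.9, 143.7]
tool_rot: [-2.993, -0.0, 1.541]
force: [0.5, 0.3, -1.0]
width: 11.3
gripper_force: 58.7
col 205 pred 142.68 obs -inf [-21 -21 -21 -21 -22 -21 -22 -22 -22 -22 -21 -23 -23 -21]
col 209 pred 142.82 obs 136.67 [-18 -19 -18 -19 -18 -20 -19 -20 -19 -20 -21 -21 -21 -21]
col 213 pred 142.97 obs 136.5 [-14 -15 -15 -15 -17 -17 -17 -17 -18 -17 -18 -18 -17 -18]
col 216 pred 143.12 obs 137.14 [ 92  41  -3 -12  -7  24  75  89  85  82  79  64  42  30]
col 220 pred 143.27 obs 136.85 [ 95  53   2 -11 -11  12  73 102 107 109 114 111  80  55]
row 146 pred 223.45 obs 224.59 [ 85 105 108 108 107 108 109 106  81  24  -7 -13 -14 -14 -13]
row 166 pred 226.44 obs 228.47 [ 65 102 119 124 130 124 102  94 110  92  22 -12 -12 -12 -12]
at [547.2   9.  143.9] [-2.993 -0.     1.541] w 11.5 F [-0.1 -0.7 -0.8] t 19.3 q [ 0.11  0.68 -0.27  1.75  0.19  0.89 -0.28]
twist [ 0.0005 -0.0001  0.0004] shift(turned frame) [-0.013 -0.001  0.01 ] shift(now frame) [-0.013 -0.001  0.01 ]lip.py:9: RuntimeWarning: divide by zero encountered in scalar divide
  i=int(np.argmax(prof>base)); return i-1+(base-prof[i-1])/(prof[i]-prof[i-1])
```

```bash
python3 -m jog '{"claw":[0,0,0,0,0],"xyz":[[-0.01,0.015,0.1],[0,0.015,0.1],[0,0.015,0.1],[0,0,0],[0,0,0]],"twist":[[0,0,0],[0,0,0],[0,0,0],[0,0,0],[0,0,0]]}';  python3 -m jog '{"claw":[0,0,0],"xyz":[[0,0.004,0.03],[0,0.003,0.02],[0,0,0]],"twist":[[0,0,0],[0,0,0],[0,0,0]]}';  python3 -m jog '{"claw":[0,0],"xyz":[[0,0.003,0.02],[0,0,0]],"twist":[[0,0,0],[0,0,0]]}'
```

```text
clock: 19.92
eef_pos: [547.3, 8.2, 112.6]
tool_rot: [-2.992, -0.001, 1.541]
force: [-1.0, -0.2, -0.5]
width: 11.6
gripper_force: 58.7
clock: 20.3
eef_pos: [546.8, 8.1, 107.9]
tool_rot: [-2.992, -0.0, 1.541]
force: [-3.7, -0.5, 2.3]
width: 11.7
gripper_force: 59.6
clock: 20.55
eef_pos: [546.5, 8.1, 106.9]
tool_rot: [-2.991, -0.0, 1.541]
force: [-7.3, 0.1, 11.8]
width: 11.6
gripper_force: 61.0
```

```bash
python3 -m jog '{"claw":[0,0,0,0,0,0,0],"xyz":[[0,-0.003,0.029],[0,-0.003,0.029],[0,-0.003,0.029],[0,-0.004,0.029],[0,-0.004,0.029],[0,0,0],[0,0,0]],"twist":[[-0.0095,0,0],[-0.0095,0,0],[-0.0095,0,0],[-0.0095,0,0],[-0.0095,0,0],[0,0,0],[0,0,0]]}'; python3 plan.py 544.3 8 92 -0.031 0
```

```text
clock: 21.42
eef_pos: [543.4, 8.3, 92.2]
tool_rot: [-3.141, -0.0, 1.541]
force: [-6.0, 0.2, 10.9]
width: 11.1
gripper_force: 60.7
at [543.4   8.3  92.2] [-3.141 -0.     1.541] w 11.1 F [-6.   0.2 10.9] t 21.43 q [ 0.08  0.68 -0.22  1.93  0.26  0.55 -0.35]
twist [-0.0003 -0.      0.0003] shift(turned frame) [-0.003  0.009  0.002] shift(now frame) [-0.003  0.009  0.002]
```

```bash
python3 -m jog '{"claw":[0.15,0.3,0.4,0.4,0.4,0.4,0.4,0.4,0.4],"xyz":[[0,0,0],[0,0,0],[0,0,0],[0,0,0],[0,0,-0.2],[0,0,-0.4],[0,0,-0.5],[0,0,-0.3],[0,0,0]],"twist":[[0,0,0],[0,0,0],[0,0,0],[0,0,0],[0,0,0],[0,0,0],[0,0,0],[0,0,0],[0,0,0]]}'; python3 -m jog '{"claw":[0.6,0.6,0.6,0.6,0.6,0.6],"xyz":[[-0.4,-0.1,0],[-0.5,-0.3,0],[-0.5,-0.3,0],[-0.5,-0.3,0],[-0.3,0,0],[0,0,0]],"twist":[[0,0,0],[0,0,0],[0,0,0],[0,0,0],[0,0,0],[0,0,0]]}'; python3 m4.py blue 596 5 73 -0.031 0 hung2;  python3 m4.py red 599 132 73 -0.031 0 hung2
```

```text
clock: 22.55
eef_pos: [546.1, 8.2, 233.7]
tool_rot: [3.136, -0.001, 1.541]
force: [1.1, -0.4, 0.0]
width: 34.0
gripper_force: 0.0
clock: 23.3
eef_pos: [436.4, -211.5, 230.0]
tool_rot: [-3.14, -0.0, 1.535]
force: [0.3, 0.3, 0.1]
width: 51.3
gripper_force: 0.0
top [1237] [1386]
[598.4   6.1  73.9] -0.039 0.037
both [1237, 810] [1386, 1120]
[599.6   6.9  70.8] -0.056 0.183
top [1329] [1444]
[600.4 136.2  74.6] -0.057 0.032
both [1329, 311] [1444, 987]
[601.2 136.7  70.8] -0.057 0.721
```

View pics/hung2.png

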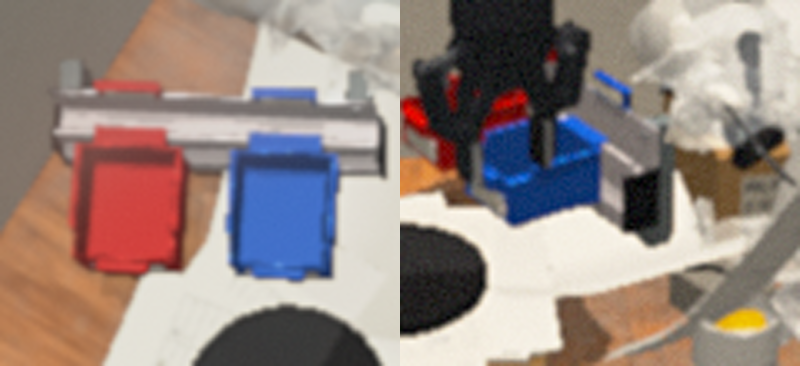

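Top: both bins hang flat. The blue lip spans u 250–323 against the label's 253–316, and the red lip is centred too. Now I'll pin down the small items using the earlier unobstructed top picture, cross-checked with the side view.

```bash
python3 - <<'E'
from fit import *
t=cam('top'); s=cam('side'); im=cv2.imread('pics/top1.png'); u0,v0,k=270,220,8
a=cv2.resize(im[v0:v0+75,u0:u0+95],None,fx=k,fy=k,interpolation=cv2.INTER_CUBIC)
for x,y,an,L,w,h in ((406.5,-191,.163,76,19,10),(364.5,-249,.77,50,15,7),(326,-325,.613,68,19,10)):
    d=np.array([np.cos(an),np.sin(an)]); n=np.array([-d[1],d[0]])
    P=[[*(np.array([x,y])+d*L/2*i+n*w/2*j),h] for i,j in((1,1),(1,-1),(-1,-1),(-1,1))]
    q=((proj(t,P)+.5-[u0,v0])*k).astype(int); cv2.polylines(a,[q],True,(0,255,0),1)
cv2.imwrite('pics/items.png',a)
print('long',tri(t,(284,247),s,(243.5,258)))
E
```

```text
long (array([ 407.93021396, -193.89136676,    4.6921127 ]), np.float64(9.813795885810912))
```

View pics/items.png

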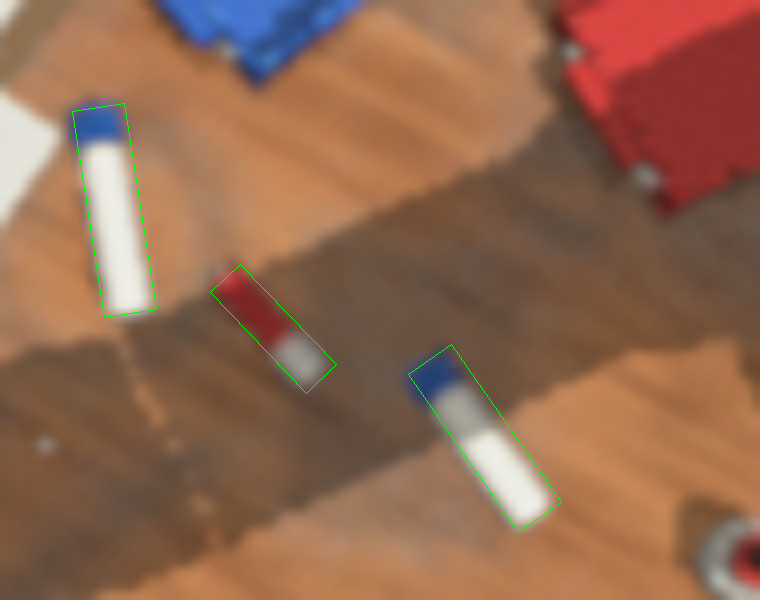

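Overlays fit all three items closely: long vial at (115,210), battery at (270,325), short vial at (485,440). Only about 5 px of offset at 8x zoom. Going for the long vial.

```bash
python3 plan.py 406.5 -191 120 -1.408 0
```

```text
at [ 438.  -207.5  230.9] [-3.141e+00 -1.000e-03  1.543e+00] w 51.3 F [ 0.1  0.2 -0.1] t 23.6 q [ 0.59  0.41 -0.28  1.96  0.15  0.8   0.19]
twist [-3.000e-04 -2.000e-04  4.394e-01] shift(turned frame) [-0.284 -0.214  1.109] shift(now frame) [ 0.155 -0.319  1.109]
```

```bash
python3 -m jog '{"claw":[0.5,0.5,0.5,0.5,0.5,0.5,0.5,0.5,0.5,0.5,0.5,0.5],"xyz":[[0,0,0],[0,0,0],[0,0,0],[0,0,0],[0,0,0],[0,0,0],[0,0,0],[0,0,0],[-0.14,-0.1,0.35],[-0.14,-0.11,0.4],[0,0,0.35],[0,0,0]],"twist":[[0,0,0.055],[0,0,0.055],[0,0,0.055],[0,0,0.055],[0,0,0.055],[0,0,0.055],[0,0,0.055],[0,0,0.055],[0,0,0],[0,0,0],[0,0,0],[0,0,0]]}';python3 plan.py 406.5 -191 5 -1.408 0
```

```text
clock: 25.1
eef_pos: [405.4, -190.9, 119.6]
tool_rot: [-3.138, 0.004, 0.16]
force: [0.5, 0.2, -0.7]
width: 42.5
gripper_force: 0.0
at [ 405.4 -190.9  119.6] [-3.138  0.004  0.16 ] w 42.5 F [ 0.5  0.2 -0.7] t 25.1 q [ 0.34  0.54  0.06  2.17 -0.07  0.44 -0.96]
twist [-0.0011  0.0013 -0.0008] shift(turned frame) [0.011 0.002 1.146] shift(now frame) [0.015 0.006 1.146]
```

```bash
python3 -m jog '{"claw":[0.5,0.5,0.5,0.5,0.5,0,0,0,0,0],"xyz":[[0.01,0,0.35],[0,0,0.4],[0,0,0.3],[0,0,0.1],[0,0,0],[0,0,0],[0,0,0],[0,0,0],[0,0,0],[0,0,0]],"twist":[[0,0,0],[0,0,0],[0,0,0],[0,0,0],[0,0,0],[0,0,0],[0,0,0],[0,0,0],[0,0,0],[0,0,0]]}';python3 -m jog '{"claw":[0,0,0,0,0,0],"xyz":[[0,0,-0.2],[0,0,-0.5],[0,0,-0.5],[0,0,-0.5],[0,0,-0.2],[0,0,0]],"twist":[[0,0,0],[0,0,0],[0,0,0],[0,0,0],[0,0,0],[0,0,0]]}';python3 plan.py 592 16 195 -1.6 0
```

```text
clock: 26.35
eef_pos: [404.6, -187.4, 23.4]
tool_rot: [-3.125, 0.007, 0.158]
force: [0.6, 0.4, -0.1]
width: 0.2
gripper_force: 0.0
clock: 27.1
eef_pos: [407.3, -190.5, 214.6]
tool_rot: [-3.126, 0.004, 0.158]
force: [-0.5, -0.1, -0.5]
width: 0.0
gripper_force: 0.0
at [ 407.3 -190.5  214.6] [-3.126  0.004  0.158] w 0.0 F [-0.5 -0.1 -0.5] t 27.1 q [ 0.01  0.42  0.51  2.07 -0.32  0.74 -0.68]
twist [-0.0047  0.0017  0.0597] shift(turned frame) [ 1.786 -2.118  0.196] shift(now frame) [ 2.15  -1.744  0.213]
```

```bash
python3 - <<'E'
import numpy as np
from scipy.optimize import fsolve
D=np.array([[.628,1.517,650,231.3],[.83,1.88,574.5,17.2],[.66,1.84,573.6,120.1],[.79,2.0,529.2,19.3],[.54,2.17,448.1,119.6],[.5,1.19,649.8,432]])
A=[];b=[]
for q2,q4,r,z in D: A+=[[np.sin(q2),np.sin(q2+q4),1,0],[np.cos(q2),np.cos(q2+q4),0,1]]; b+=[r,z]
p,res,_,_=np.linalg.lstsq(np.array(A),b,rcond=None); print(p,np.array(A)@p-b)
# p: L1,L2,r0,h ; wrist->tcp L3 unknown in h (h = shoulder - L3)
for r in (400,449,460,441):
  for z in (5,20,60):
    q=fsolve(lambda q:[p[0]*np.sin(q[0])+p[1]*np.sin(q[0]+q[1])+p[2]-r,p[0]*np.cos(q[0])+p[1]*np.cos(q[0]+q[1])+p[3]-z],[.7,2.1]); print(r,z,np.round([*q,np.pi-sum(q)],3))
E
```

```text
[ 5.60493889e+02  3.83309318e+02 -1.53090929e-01 -1.41956108e+01] [ 0.98862367 -0.1423349  -0.70190265 -1.29198087 -0.70489295  1.40439392
  0.80480207  1.14486151  0.26215488 -1.21524586 -0.64878503  0.10030619]
400 5 [0.77  2.346 0.026]
400 20 [0.733 2.343 0.066]
400 60 [0.634 2.329 0.178]
449 5 [0.78  2.218 0.144]
449 20 [0.747 2.215 0.179]
449 60 [0.66  2.203 0.279]
460 5 [0.784 2.189 0.169]
460 20 [0.751 2.187 0.204]
460 60 [0.667 2.174 0.3  ]
441 5 [0.777 2.239 0.126]
441 20 [0.744 2.236 0.162]
441 60 [0.655 2.223 0.263]
```

The reach was limited by joint 6, so the tool needs a slight tilt back toward the base.

```bash
python3 -m jog '{"claw":[0.5,0.5,0.5,0.5,0.5,0.5,0.5],"xyz":[[0,0,0],[0,0,0],[-0.02,0,0.3],[-0.04,0,0.4],[-0.03,0,0.3],[-0.02,0,0.2],[0,0,0]],"twist":[[0.005,-0.018,0],[0,-0.018,0],[0,0,0],[0,0,0],[0,0,0],[0,0,0],[0,0,0]]}';python3 plan.py 406.5 -191 5 -1.408 0
```

```text
clock: 27.98
eef_pos: [378.6, -189.7, 93.7]
tool_rot: [-3.106, 0.125, 0.161]
force: [0.3, -0.8, 0.4]
width: 42.5
gripper_force: 0.0
at [ 378.6 -189.7   93.7] [-3.106  0.125  0.161] w 42.5 F [ 0.3 -0.8  0.4] t 27.98 q [ 0.1   0.65  0.41  2.15 -0.4   0.54 -0.61]
twist [-0.0113  0.0398 -0.0014] shift(turned frame) [0.274 0.058 0.887] shift(now frame) [0.382 0.087 0.843]
```

```bash
python3 -m jog '{"claw":[0.5,0.5,0.5,0.5],"xyz":[[0.27,0.06,0],[0.04,0,0.3],[0.02,0,0.2],[0,0,0]],"twist":[[-0.011,0,0],[0,0,0],[0,0,0],[0,0,0]]}';python3 plan.py 406.5 -191 5 -1.408 0
```

```text
clock: 28.48
eef_pos: [407.6, -191.9, 41.2]
tool_rot: [3.141, 0.122, 0.161]
force: [1.2, 0.1, -0.5]
width: 42.8
gripper_force: 0.0
at [ 407.6 -191.9   41.2] [3.141 0.122 0.161] w 42.8 F [ 1.2  0.1 -0.5] t 28.48 q [ 0.09  0.76  0.36  2.12 -0.44  0.44 -0.62]
twist [ 0.0003  0.0389 -0.0005] shift(turned frame) [-0.01  -0.01   0.362] shift(now frame) [ 0.035 -0.011  0.36 ]
```

```bash
python3 -m jog '{"claw":[0.5,0.5,0.5,0,0,0,0,0],"xyz":[[0.02,-0.01,0.2],[0.015,0,0.15],[0,0,0],[0,0,0],[0,0,0],[0,0,0],[0,0,0],[0,0,0]],"twist":[[0,0,0],[0,0,0],[0,0,0],[0,0,0],[0,0,0],[0,0,0],[0,0,0],[0,0,0]]}';python3 plan.py 406.5 -191 5 -1.408 0
```

```text
clock: 29.48
eef_pos: [407.7, -191.7, 7.4]
tool_rot: [3.139, 0.119, 0.161]
force: [-0.6, 0.4, 6.3]
width: 16.7
gripper_force: 59.6
at [ 407.7 -191.7    7.4] [3.139 0.119 0.161] w 16.7 F [-0.6  0.4  6.3] t 29.48 q [ 0.13  0.82  0.3   2.13 -0.48  0.35 -0.6 ]
twist [ 0.0008  0.0379 -0.0005] shift(turned frame) [-0.011 -0.008  0.024] shift(now frame) [-0.008 -0.008  0.026]
```

```bash
python3 -m jog '{"claw":[0,0,0,0,0,0],"xyz":[[-0.02,0,-0.2],[-0.06,0,-0.5],[-0.06,0,-0.5],[-0.06,0,-0.5],[-0.03,0,-0.25],[0,0,0]],"twist":[[0,0,0],[0,0,0],[0,0,0],[0,0,0],[0,0,0],[0,0,0]]}';python3 plan.py 592 18 195 -1.6 0
```

```text
clock: 30.22
eef_pos: [409.0, -191.3, 204.8]
tool_rot: [3.138, 0.116, 0.161]
force: [-0.0, 0.4, 0.3]
width: 16.9
gripper_force: 58.8
at [ 409.  -191.3  204.8] [3.138 0.116 0.161] w 16.9 F [-0.   0.4  0.3] t 30.23 q [-0.08  0.5   0.59  2.01 -0.27  0.82 -0.75]
twist [0.0047 0.0366 0.0606] shift(turned frame) [ 1.768 -2.145  0.098] shift(now frame) [ 2.139 -1.771 -0.157]
```

```bash
python3 -m jog '{"claw":[0,0,0,0,0,0,0,0,0,0],"xyz":[[0.15,-0.12,-0.02],[0.35,-0.3,-0.02],[0.4,-0.33,-0.03],[0.4,-0.33,-0.03],[0.4,-0.33,-0.03],[0.29,-0.24,-0.02],[0.15,-0.12,-0.01],[0,0,0],[0,0,0],[0,0,0]],"twist":[[0,0,0],[0,0,0],[0,0,0],[0,0,0],[0,0,0],[0,0,0],[0,0,0.03],[0,0,0.03],[0,0,0],[0,0,0]]}';python3 plan.py 592 18 88 -1.6 0
```

```text
clock: 31.48
eef_pos: [590.5, 18.7, 191.8]
tool_rot: [3.117, 0.119, -0.027]
force: [0.2, -0.3, 0.2]
width: 16.6
gripper_force: 58.8
at [590.5  18.7 191.8] [ 3.117  0.119 -0.027] w 16.6 F [ 0.2 -0.3  0.2] t 31.48 q [-0.43  0.72  0.59  1.62 -0.4   1.05 -1.3 ]
twist [0.0079 0.038  0.0011] shift(turned frame) [0.015 0.007 1.038] shift(now frame) [ 0.138 -0.019  1.029]
```

```bash
python3 -m jog '{"claw":[0,0,0,0,0,0.3,0.3,0.3],"xyz":[[0.05,0.01,0.35],[0.05,0,0.35],[0.03,0,0.2],[0.01,0,0.12],[0,0,0],[0,0,0],[0,0,0],[0,0,0]],"twist":[[0,0,0],[0,0,0],[0,0,0],[0,0,0],[0,0,0],[0,0,0],[0,0,0],[0,0,0]]}'; python3 -m jog '{"claw":[0.3,0.3,0.3,0.3,0.3],"xyz":[[-0.02,0,-0.15],[-0.04,0,-0.35],[-0.06,0,-0.5],[-0.03,0,-0.25],[0,0,0]],"twist":[[0,0,0],[0,0,0],[0,0,0],[0,0,0],[0,0,0]]}'; python3 plan.py 363.5 -247.5 150 -0.8 0
```

```text
clock: 32.48
eef_pos: [593.4, 13.6, 90.6]
tool_rot: [3.116, 0.116, -0.029]
force: [0.2, -3.1, 3.5]
width: 25.3
gripper_force: 2.3
clock: 33.1
eef_pos: [594.0, 18.6, 218.4]
tool_rot: [3.119, 0.113, -0.028]
force: [-0.8, -0.3, 0.1]
width: 25.3
gripper_force: 0.0
at [594.   18.6 218.4] [ 3.119  0.113 -0.028] w 25.3 F [-0.8 -0.3  0.1] t 33.1 q [-0.43  0.69  0.61  1.59 -0.39  1.1  -1.31]
twist [-0.0074  0.0369 -0.2534] shift(turned frame) [-3.507  0.303  0.684] shift(now frame) [-2.139  2.701  0.994]
```

```bash
python3 plan.py 325.5 -323.5 120 -0.958 0.09
```

```text
at [594.   18.6 218.4] [ 3.119  0.113 -0.028] w 25.3 F [-0.8 -0.3  0.1] t 33.1 q [-0.43  0.69  0.61  1.59 -0.39  1.1  -1.31]
twist [ 0.0232  0.0279 -0.2047] shift(turned frame) [-4.164  1.338  0.868] shift(now frame) [-2.462  3.463  1.35 ]
```

```bash
python3 -m jog '{"claw":[0.5,0.5,0.5,0.5,0.5,0.5,0.5,0.5,0.5,0.5,0.5,0.5],"xyz":[[-0.2,0.28,0.04],[-0.35,0.47,0.05],[-0.35,0.47,0.05],[-0.35,0.47,0.05],[-0.35,0.47,0.05],[-0.35,0.47,0.05],[-0.35,0.47,0.05],[-0.27,0.38,0.04],[0,0,0],[0,0,0],[0,0,0],[0,0,0]],"twist":[[0,0,0],[0,0,0],[0,0,0],[0,0,0],[0,0,0],[0,0,0],[0,0,0],[0,0,0],[0.006,0.007,-0.051],[0.006,0.007,-0.051],[0.006,0.007,-0.051],[0.006,0.007,-0.051]]}'; python3 plan.py 325.5 -323.5 60 -0.958 0.09
```

```text
clock: 34.6
eef_pos: [323.8, -322.4, 216.0]
tool_rot: [-3.045, 0.002, 0.615]
force: [-0.2, -0.6, 0.1]
width: 43.2
gripper_force: 0.0
at [ 323.8 -322.4  216. ] [-3.045e+00  2.000e-03  6.150e-01] w 43.2 F [-0.2 -0.6  0.1] t 34.6 q [ 0.46  0.45  0.4   1.98 -0.24  0.85  0.04]
twist [-0.002   0.0008  0.0007] shift(turned frame) [0.007 0.159 1.552] shift(now frame) [0.011 0.169 1.551]
```

Check the blue bin and short-vial position while descending.

```bash
python3 -m jog '{"claw":[0.5,0.5,0.5,0.5,0.5],"xyz":[[0,0.04,0.35],[0,0.05,0.5],[0,0.05,0.45],[0.01,0.02,0.25],[0,0,0]],"twist":[[0,0,0],[0,0,0],[0,0,0],[0,0,0],[0,0,0]]}';  python3 m4.py blue 598 6 73 -0.031 0 hung3;python3 plan.py 325.5 -323.5 6 -0.958 0.09
```

```text
clock: 35.22
eef_pos: [324.0, -322.5, 59.1]
tool_rot: [-3.042, 0.004, 0.61]
force: [-0.1, -1.0, 0.1]
width: 42.8
gripper_force: 0.0
top [1074] [1398]
[598.    6.3  75.2] -0.043 0.089
both [1074, 412] [1398, 1122]
[599.7   7.   70.8] -0.054 0.677
at [ 325.2 -324.2   61.1] [-3.047  0.004  0.61 ] w 42.9 F [-1.   0.3 -0.1] t 35.33 q [ 0.57  0.71  0.25  2.09 -0.39  0.48  0.17]
twist [-0.0013  0.0011 -0.0011] shift(turned frame) [0.007 0.045 0.549] shift(now frame) [0.009 0.048 0.549]
```

View pics/hung3.png

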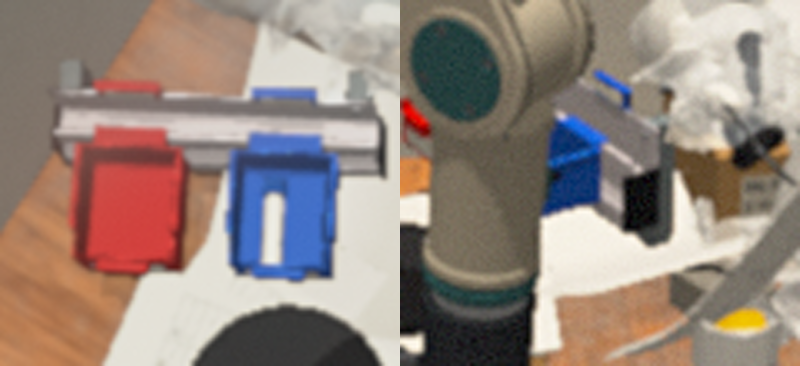

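The long vial lies inside the blue bin at (273,230), and the bin has not moved. Grasping the short vial.

```bash
python3 -m jog '{"claw":[0.5,0.5,0.5,0.5,0,0,0,0,0],"xyz":[[0,0.02,0.2],[0,0.02,0.25],[0,0.005,0.1],[0,0,0],[0,0,0],[0,0,0],[0,0,0],[0,0,0],[0,0,0]],"twist":[[0,0,0],[0,0,0],[0,0,0],[0,0,0],[0,0,0],[0,0,0],[0,0,0],[0,0,0],[0,0,0]]}';python3 plan.py 325.5 -323.5 6 -0.958 0.09
```

```text
clock: 36.45
eef_pos: [325.2, -324.6, 7.0]
tool_rot: [-3.05, 0.003, 0.61]
force: [-1.0, 0.1, 8.0]
width: 17.1
gripper_force: 58.2
at [ 325.2 -324.6    7. ] [-3.05e+00  3.00e-03  6.10e-01] w 17.1 F [-1.   0.1  8. ] t 36.45 q [ 0.62  0.81  0.18  2.11 -0.44  0.35  0.2 ]
twist [-0.0006  0.001  -0.0011] shift(turned frame) [ 0.009 -0.006  0.011] shift(now frame) [ 0.009 -0.006  0.011]
```

```bash
python3 -m jog '{"claw":[0,0,0,0,0,0,0,0,0,0,0],"xyz":[[0,-0.02,-0.2],[0,-0.04,-0.5],[0,-0.05,-0.5],[0,-0.05,-0.5],[0,-0.03,-0.3],[0,0,0],[0,0,0],[0,0,0],[0,0,0],[0,0,0],[0,0,0]],"twist":[[0,0,0],[0,0,0],[0,0,0],[0,0,0],[0,0,0],[-0.007,0,0.05],[-0.007,0,0.05],[-0.007,0,0.05],[-0.007,0,0.055],[0,0,0],[0,0,0]]}';python3 plan.py 593 -7 200 -1.6 0
```

```text
clock: 37.83
eef_pos: [325.3, -323.4, 207.0]
tool_rot: [3.132, 0.031, -0.031]
force: [0.3, 0.2, -0.2]
width: 17.1
gripper_force: 58.3
at [ 325.3 -323.4  207. ] [ 3.132  0.031 -0.031] w 17.1 F [ 0.3  0.2 -0.2] t 37.83 q [ 0.26  0.47  0.63  2.06 -0.36  0.74 -0.5 ]
twist [ 0.0029  0.0098 -0.0005] shift(turned frame) [ 2.583 -3.241  0.07 ] shift(now frame) [ 2.578 -3.245 -0.039]
```

```bash
python3 -m jog '{"claw":[0,0,0,0,0,0,0,0,0,0],"xyz":[[0.2,-0.25,0],[0.35,-0.44,0],[0.37,-0.47,0],[0.37,-0.47,0],[0.37,-0.47,0],[0.37,-0.47,0],[0.35,-0.44,0],[0.2,-0.235,0],[0,0,0],[0,0,0]],"twist":[[0,0,0],[0,0,0],[0,0,0],[0,0,0],[0,0,0],[0,0,0],[0,0,0],[0,0,0],[0,0,0],[0,0,0]]}';python3 plan.py 593 -7 102 -1.6 0
```

```text
clock: 39.08
eef_pos: [593.1, -9.3, 195.6]
tool_rot: [3.132, 0.032, -0.034]
force: [1.1, -0.4, 0.4]
width: 17.1
gripper_force: 58.3
at [593.1  -9.3 195.6] [ 3.132  0.032 -0.034] w 17.1 F [ 1.1 -0.4  0.4] t 39.08 q [-0.4   0.68  0.61  1.7  -0.45  0.94 -1.22]
twist [ 0.0032  0.0103 -0.0016] shift(turned frame) [-0.002 -0.023  0.936] shift(now frame) [ 0.028 -0.032  0.935]
```

```bash
python3 -m jog '{"claw":[0,0,0,0,0,0.27,0.27,0.27],"xyz":[[0.01,-0.05,0.3],[0.01,0,0.3],[0.01,0,0.2],[0,0,0.13],[0,0,0],[0,0,0],[0,0,0],[0,0,0]],"twist":[[0,0,0],[0,0,0],[0,0,0],[0,0,0],[0,0,0],[0,0,0],[0,0,0],[0,0,0]]}'; python3 -m jog '{"claw":[0.27,0.27,0.27,0.27,0.27],"xyz":[[0,0,-0.15],[0,0,-0.35],[0,0,-0.5],[0,0,-0.2],[0,0,0]],"twist":[[0,0,0],[0,0,0],[0,0,0],[0,0,0],[0,0,0]]}'; python3 plan.py 363.5 -247.5 210 -0.8 0.1
```

```text
clock: 40.08
eef_pos: [594.4, -3.7, 103.1]
tool_rot: [3.132, 0.03, -0.034]
force: [-0.2, 0.2, 0.4]
width: 23.2
gripper_force: 0.0
clock: 40.7
eef_pos: [599.1, -3.0, 225.0]
tool_rot: [3.133, 0.027, -0.034]
force: [-0.7, -0.3, 0.1]
width: 23.2
gripper_force: 0.0
at [599.1  -3.  225. ] [ 3.133  0.027 -0.034] w 23.2 F [-0.7 -0.3  0.1] t 40.7 q [-0.42  0.65  0.64  1.66 -0.43  1.   -1.25]
twist [ 0.0294 -0.0036 -0.2563] shift(turned frame) [-3.394  0.127  0.138] shift(now frame) [-2.268  2.521  0.233]
```

```bash
python3 -m jog '{"claw":[0.5,0.5,0.5,0.5,0.5,0.5,0.5,0.5,0.5,0.5,0.5,0.5],"xyz":[[-0.2,0.22,0.02],[-0.36,0.4,0.04],[-0.38,0.42,0.04],[-0.38,0.42,0.04],[-0.38,0.42,0.04],[-0.36,0.4,0.03],[-0.21,0.24,0.02],[0,0,0],[0,0,0],[0,0,0],[0,0,0],[0,0,0]],"twist":[[0,0,0],[0,0,0],[0,0,0],[0,0,0],[0,0,0],[0,0,0],[0,0,0],[0.006,-0.0007,-0.051],[0.006,-0.0007,-0.051],[0.006,-0.0007,-0.051],[0.006,-0.0007,-0.051],[0.006,-0.0007,-0.052]]}';python3 plan.py 363.5 -247.5 60 -0.8 0.1
```

```text
clock: 42.2
eef_pos: [361.1, -246.6, 208.2]
tool_rot: [-3.034, 0.002, 0.775]
force: [0.4, -0.4, 0.3]
width: 42.7
gripper_force: 0.0
at [ 361.1 -246.6  208.2] [-3.034e+00  2.000e-03  7.750e-01] w 42.7 F [ 0.4 -0.4  0.3] t 42.2 q [ 0.28  0.44  0.38  2.03 -0.24  0.82  0.02]
twist [-0.0023  0.0008  0.0012] shift(turned frame) [0.011 0.17  1.472] shift(now frame) [0.014 0.181 1.471]
```

```bash
python3 -m jog '{"claw":[0.5,0.5,0.5,0.5,0.5],"xyz":[[0.01,0.04,0.35],[0,0.05,0.5],[0,0.05,0.45],[0,0.03,0.18],[0,0,0]],"twist":[[0,0,0],[0,0,0],[0,0,0],[0,0,0],[0,0,0]]}';  python3 m4.py blue 598 6 73 -0.031 0 hung4;python3 plan.py 363.5 -247.5 4 -0.8 0.1
```

```text
clock: 42.82
eef_pos: [361.8, -246.8, 58.4]
tool_rot: [-3.032, 0.003, 0.769]
force: [-0.5, 0.1, 0.5]
width: 42.8
gripper_force: 0.0
top [936] [1398]
[598.    6.3  75.2] -0.043 0.146
both [936, 568] [1398, 1122]
[599.    7.1  72.5] -0.065 0.494
at [ 363.1 -247.7   60. ] [-3.036e+00  3.000e-03  7.700e-01] w 42.6 F [-0.3 -0.1  0.2] t 42.92 q [ 0.4   0.7   0.23  2.14 -0.4   0.45  0.15]
twist [-0.0017  0.0008 -0.0005] shift(turned frame) [0.004 0.058 0.557] shift(now frame) [0.006 0.061 0.557]
```

View pics/hung4.png

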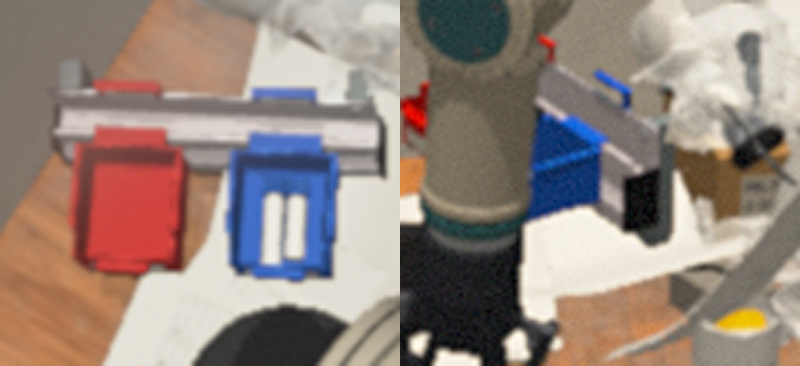

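Both vials lie side by side in the blue bin, at (272,230) and (296,225). Grasping the battery.

```bash
python3 -m jog '{"claw":[0.5,0.5,0.5,0.5,0,0,0,0,0],"xyz":[[0,0.02,0.2],[0,0.02,0.25],[0,0.015,0.1],[0,0,0],[0,0,0],[0,0,0],[0,0,0],[0,0,0],[0,0,0]],"twist":[[0,0,0],[0,0,0],[0,0,0],[0,0,0],[0,0,0],[0,0,0],[0,0,0],[0,0,0],[0,0,0]]}';python3 -m jog '{"claw":[0,0,0,0,0,0,0,0,0,0,0],"xyz":[[0,-0.02,-0.2],[0,-0.05,-0.5],[0,-0.05,-0.5],[0,-0.05,-0.5],[0,-0.03,-0.3],[0,0,0],[0,0,0],[0,0,0],[0,0,0],[0,0,0],[0,0,0]],"twist":[[0,0,0],[0,0,0],[0,0,0],[0,0,0],[0,0,0],[0,0,-0.05],[0,0,-0.05],[0,0,-0.05],[0,0,-0.05],[0,0,-0.045],[0,0,0]]}'; python3 plan.py 596 134 200 -0.03 0.1
```

```text
clock: 44.05
eef_pos: [363.6, -248.0, 5.6]
tool_rot: [-3.039, 0.002, 0.77]
force: [-0.2, -0.8, 6.3]
width: 14.0
gripper_force: 58.6
clock: 45.42
eef_pos: [363.9, -248.0, 206.1]
tool_rot: [-3.065, -0.071, 1.535]
force: [-0.2, 0.2, -0.2]
width: 14.3
gripper_force: 58.7
at [ 363.9 -248.   206.1] [-3.065 -0.071  1.535] w 14.3 F [-0.2  0.2 -0.2] t 45.42 q [ 0.42  0.43  0.19  2.02 -0.13  0.8   0.66]
twist [ 0.0076 -0.0227  0.0001] shift(turned frame) [ 3.888  2.2   -0.16 ] shift(now frame) [3.887 2.202 0.17 ]
```

```bash
python3 -m jog '{"claw":[0,0,0,0,0,0,0,0,0,0,0],"xyz":[[0.25,0.14,0.01],[0.43,0.24,0.01],[0.47,0.27,0.01],[0.47,0.27,0.01],[0.47,0.27,0.01],[0.47,0.27,0.01],[0.47,0.27,0.01],[0.43,0.24,0],[0.3,0.17,0],[0.13,0.06,0],[0,0,0]],"twist":[[0,0,0],[0,0,0],[0,0,0],[0,0,0],[0,0,0],[0,0,0],[0,0,0],[0,0,0],[0.004,-0.011,0],[0.004,-0.011,0],[0,0,0]]}'; python3 plan.py 596 134 90 -0.03 0.1
```

```text
clock: 46.8
eef_pos: [595.9, 136.6, 208.5]
tool_rot: [-3.039, -0.003, 1.545]
force: [-0.2, 0.1, -1.0]
width: 13.7
gripper_force: 58.7
at [595.9 136.6 208.5] [-3.039e+00 -3.000e-03  1.545e+00] w 13.7 F [-0.2  0.1 -1. ] t 46.8 q [-0.35  0.65  0.16  1.56 -0.14  1.04 -0.16]
twist [-0.0007 -0.0008  0.0014] shift(turned frame) [-0.026  0.12   1.179] shift(now frame) [-0.03   0.122  1.178]
```

```bash
python3 -m jog '{"claw":[0,0,0,0,0,0,0.15,0.3,0.3,0.3],"xyz":[[-0.02,0.03,0.3],[0,0.04,0.4],[0,0.03,0.3],[0,0.02,0.15],[0,0,0.03],[0,0,0],[0,0,0],[0,0,0],[0,0,0],[0,0,0]],"twist":[[0,0,0],[0,0,0],[0,0,0],[0,0,0],[0,0,0],[0,0,0],[0,0,0],[0,0,0],[0,0,0],[0,0,0]]}'; python3 -m jog '{"claw":[0.3,0.3,0.3,0.3,0.3,0.3,0.3,0.3,0.3,0.3],"xyz":[[0,-0.01,-0.15],[0,-0.03,-0.35],[0,-0.05,-0.5],[0,-0.03,-0.3],[-0.4,-0.3,0],[-0.5,-0.3,0],[-0.5,-0.3,0],[-0.5,-0.3,0],[-0.5,0,0],[0,0,0]],"twist":[[0,0,0],[0,0,0],[0,0,0],[0,0,0],[0,0,0],[0,0,0],[0,0,0],[0,0,0],[0,0,0],[0,0,0]]}';  python3 m4.py blue 598 6 73 -0.031 0 fin;python3 m4.py red 598 134 73 -0.031 0 fin
```

```text
clock: 48.05
eef_pos: [596.1, 132.5, 90.5]
tool_rot: [-3.04, -0.002, 1.543]
force: [-0.3, -0.1, -0.7]
width: 25.4
gripper_force: 0.0
clock: 49.3
eef_pos: [470.8, -109.4, 234.0]
tool_rot: [-3.042, 0.0, 1.535]
force: [0.5, 0.5, 0.3]
width: 25.5
gripper_force: 0.0
top [283] [1398]
[600.    7.3  74.9] 0.043 1.159
both [283, 928] [1398, 1122]
[607.1  14.2  65.6] 0.084 1.234
top [1302] [1444]
[600.  135.9  77.4] -0.026 0.038
both [1302, 553] [1444, 986]
[601.6 135.8  73.5] -0.035 0.317
```

View pics/fin.png

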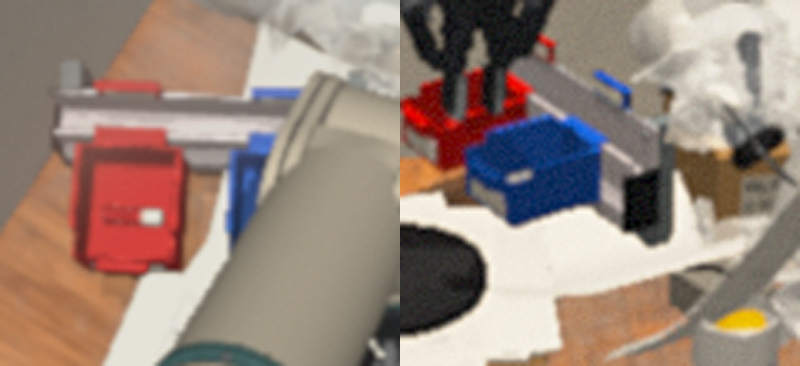

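The battery lies in the red bin at (130,215). Both bins hang level in the side view, and the gripper is clear of everything. Handing in.

```bash
python3 -m jog '{"claw":[0.3,0.3,0.3,0.3],"xyz":[[0,0,0],[0,0,0],[0,0,0],[0,0,0]],"twist":[[0,0,0],[0,0,0],[0,0,0],[0,0,0]]}'; python3 -c "
from cell import order; print(order.finish_job())"
```

```text
clock: 50.0
eef_pos: [471.2, -104.5, 232.5]
tool_rot: [-3.04, -0.002, 1.543]
force: [0.7, 0.7, -0.7]
width: 25.7
gripper_force: 0.0
the job is handed in; nothing more can be done
None
```

I handed the job in at 50 s: both bins hang flat at the labels of their own colour, the two vials are in the blue bin and the battery is in the red bin; the hand-in call gave no verdict.

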